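# Clamp a graphite plug in the resistivity tester with its ratchet knob

## Task

Stand the dark graphite plug in the tester's nest between the two copper electrodes and let go of it. Then turn the tester's black knob clockwise (seen from above) until its ratchet slips, let it slip on by about an eighth of a turn (no less than 25 and no more than 60 degrees in all), and let go, leaving the plug upright and clamped between the electrodes. Do not ram the plug down, do not tip it, and leave the brass reference plug, the mouse and the jar where they are.

Things in the scene. Friction and masses are not known exactly. Their poses are not given: they have to be found in the camera images.
- plug_center (a point): the graphite test plug, a dark grey upright cylinder, 30 mm in diameter and 44 mm tall, about 56 g, standing on the white tray (its standing surface is 6 mm above the work surface). The point is its centre, 22 mm above its foot; z is its axis. Pinch it across its diameter above its middle.
- reference: the brass reference plug, same size (30 mm by 44 mm), standing on the same tray 90 mm from the graphite one; either may be at either end. Origin at the centre of its foot. Leave it alone.
- tray: white fixed tray, 180 mm (its x) by 80 mm (its y), plate 6 mm thick with a rim 10 mm high; both plugs stand on its long middle line, 45 mm either side of its centre, so pinch a plug along the tray's y. Origin at the centre of its underside.
- tester: the fixed tester, a grey, green and blue console 170 mm (its x) by 300 mm (its y), 60 mm high, with a sloping key panel to x = +130 mm. Origin: centre of its underside. The clamping axis lies at x = 0 along its y. From -y to +y: gear housing (70 x 80 mm, top at 100 mm) with the knob at y = -95 mm, moving electrode, nest, fixed electrode (both 24 mm wide, tops near 107 mm)
- nest (a point): the point on the nest floor, 66 mm above the work surface, on which to stand the plug; axes as the tester's. Two white side rails 6 mm high leave 34 mm between them (17 mm either side, in x). Before tightening, either electrode is at least 16.5 mm from this point (in y). Pinch the plug along x here. The fixed electrode's face is 17 to 25 mm off to +y, set differently each time; the jaw slides the plug against it
- jaw: the moving copper electrode on its rod. Origin on the clamping axis in the middle of its front face (the face towards the nest), 89 mm above the work surface. It moves along the tester's +y by 4 mm for each radian that the spindle turns clockwise; it stays where it is left.
- knob_grip (a point): the black round ratchet knob, vertical axis, 36 mm in diameter, 40 mm tall (108 to 148 mm above the work surface), with a red disc and white pointer on top. The point lies on its axis at 132 mm, a good height to grip; it turns with the knob. The housing's top is 8 mm below the knob. It can be gripped at any yaw and needs several grips: 1 to 4 rad of clockwise turning in all
- spindle (a joint): angle of the steel collar (yellow mark) under the knob, which drives the jaw; rad, grows clockwise seen from above. It turns with the knob against about 0.03 N m and stops when the plug is squeezed between both electrodes.
- knob (a joint): slip of the knob against the collar, rad: 0 at the start, stays near 0 until the ratchet slips, then grows clockwise and adds up over all grips. It slips at a set torque of about 0.09 N m, which presses about 15 N on the plug. When the knob is let go the jaw stays tight. Turning back while gripping loosens the jaw
- mouse: a black computer mouse, 100 mm long, on a blue pad to the right of the tester; leave alone.
- jar: an amber jar, 52 mm in diameter and 85 mm tall, to the left of the tray; leave alone.
Things that resemble listed ones, but are neither listed nor needed, are in the scene too. Leave any pink, purple or red look-alike of the part that bears plug_center alone.

How it is judged:
By the outcome, as a careful person would: the job done as asked, in the order asked, and still so for the second after the job is handed in, with the robot touching nothing.
It also fails if it takes over 61 s, if anything falls off the work surface, if the arm or the gripper's body presses on something with over 40 N, if the wrist force passes 120 N, or if a joint passes its speed limit or range.

## Robot

A 7-joint arm with a two-finger parallel gripper is mounted at the origin on the work surface. World frame = base frame: x ahead of the robot, y to its left, z up, the work surface at z = 0. Lengths are in mm, angles in degrees, forces in N, time in s.
With the tool pointing down it reaches from about 425 to 1025 mm from the base axis. Payload 3.6 kg.
Tool frame: the origin (TCP) lies midway between the tips of the shut fingers; the grasp point (between the pads) lies pinch_z behind it (pinch_z is the distance from the TCP to the grasp point, in mm); x points along the fingers, z is the direction in which the jaws open and shut, and the axes are right-handed (so a half turn about x gives the same grasp; the last joint's range is limited). The gripper opens to 85 mm and grips with 20 to 120 N. Pads are 22 mm wide; open, the fingers measure 114 mm over their backs; the gripper's body (76 mm by 85 mm) begins 54 mm behind the grasp point. The pads swing forward as they close: fully open they stand 13 mm farther back than shut.
Start: joints at [-69.815, 33.873, 2.773, 92.16, -1.908, 54.013, -1.931], TCP at [312.602, 654.148, 208.902] pointing down, gripper open.
Joint ranges: [-153.93, 153.93], [-27.13, 128.08], [-72.61, 78.16], [10.71, 143.7], [-87.88, 267.88], [4.46, 118.87], [-176.78, 176.78]. Speed limits (degrees/s): [147.25, 147.25, 180, 180, 180, 180, 180].

## Interface

Orientations are given as a 3x3 rotation matrix whose columns are the frame's x, y, z axes.
In Python, from bench import get_obs, read_camera, hand_in, pinch_z gives the robot as it stands. The module is installed in compiled form; this text tells all that it offers.
- The arm moves only by the tool play_rows, never from a script. Its argument "targets" is text: rows parted by semicolons, each of 6 numbers parted by spaces: the shift along the tool's x, y, z each as a share of 200 mm, from -1 to 1, then the turn, a rotation vector about the tool's x, y, z each as a share of 2 rad, from -1 to 1. A call has 1 to 5 rows; each row is the pose to reach, as a shift and turn from the pose measured when the call began, along the tool's axes at that moment; what a row does not reach only later rows make up. A row lasts 1/12 s, in which the tool goes at most 41.7 mm and 7.16 degrees, less where a joint would pass 70% of its speed; a pose out of reach is approached as far as the arm can. A call with a number of a shift or a turn outside -1 to 1 is refused whole. A call with a gripper value outside its range is refused whole. "hand" is the closure, from 0 (fully open) to 1 (shut), set as the call begins (left out, the last holds). The fingers move at their own pace and stop on an object; the grip force is fixed at half the most. Time passes only in rows, so rows that repeat a pose let the fingers close. It gives the time, the measured TCP pose, the force and the opening at its end, in the units of the state.
- get_obs(): the state, without advancing time (a new reading comes with each control period).
- read_camera(name): name is "side" or "top"; returns a dict with "pixels" (480x640x3 uint8, blue, green, red), "intrinsics" (3x3 intrinsics, pixels), "k1" (the pictures are not rectified: a ray, as slopes to the right and down, at radius r is drawn at 1 + k1 r^2 times it, then the intrinsics apply), "rvec" (rotation vector, rad) and "tvec" (3), from world to camera coordinates, as OpenCV has them. Camera axes: x right, y down, z forward; pixel columns grow to the right and rows downward; lengths in mm; the calibration is good to about 2 mm. A picture is of the moment at which its call begins. There is no depth.
- hand_in(): hands the job in, once; it reports no verdict.
The state is a dict: "time": time; "joint_pos": joint angles; "qvel": joint speeds; "joint_torque": joint torques, N m; "tool_pos": TCP position; "tool_rot": TCP orientation; "ft_force": force on the tool from outside, world axes, zero at the start; "torque": the same for the moment, N m; "finger_gap": finger opening in mm.
Only numpy, scipy, OpenCV 4.12 (cv2) and the standard library are available. Lean on these libraries where they do the work, as an engineer would, in place of code of your own. Each camera call takes 0.05 s, during which the arm holds its last target.

## Working session

There is one attempt and no reset: what is moved stays moved. The work goes in short steps, Python scripts to look and compute and a tool call to move; the robot and the scene stay as the last step left them, time stands still between calls to the robot, and variables do not carry over. Pictures are saved under pics/ and viewed, and the job is handed in when it is done.

Besides the shell and the picture viewer there is one more tool, called after "Emit:" as a command line: name --argument value ..., lists and objects as JSON in quotes. play_rows: Moves the arm, as the interface text tells. Its arguments: {"type":"object","properties":{"targets":{"type":"string"},"hand":{"type":"number"}},"required":["targets"]}

```bash
mkdir -p pics
cat > h.py <<'E'
import numpy as np, cv2
from bench import get_obs, read_camera, hand_in, pinch_z
def cam(n):
    c=read_camera(n); c['K']=np.array(c['intrinsics'],float); c['R']=cv2.Rodrigues(np.array(c['rvec'],float))[0]; c['t']=np.array(c['tvec'],float).ravel(); c['d']=np.array([c['k1'],0,0,0],float); c['C']=-c['R'].T@c['t']; return c
def ray(c,u,v):
    p=cv2.undistortPoints(np.array([[[u,v]]],float),c['K'],c['d'])[0,0]
    return c['R'].T@np.array([p[0],p[1],1.])
def onz(c,u,v,z):
    r=ray(c,u,v); return c['C']+r*(z-c['C'][2])/r[2]
def proj(c,P):
    return cv2.projectPoints(np.array(P,float).reshape(-1,1,3),np.array(c['rvec'],float),c['t'],c['K'],c['d'])[0].reshape(-1,2)
E
python3 - <<'E'
from h import *
for n in('top','side'):
    c=cam(n); cv2.imwrite(f'pics/{n}0.png',c['pixels']); print(n,c['K'].tolist(),c['k1'],c['C'],c['R'].tolist())
o=get_obs(); print(pinch_z,o)
E
```

```text
top [[564.9730669184618, 0.0, 320.3418384274433], [0.0, 564.9730669184618, 241.57649050418942], [0.0, 0.0, 1.0]] -0.08387533002316595 [ 299.40765364   15.09492105 1377.96477169] [[0.005379052047498667, -0.9998353069078048, 0.017332768378022993], [-0.9902526710828488, -0.007738319639446933, -0.1390674865755518], [0.13917870962310946, -0.01641576893519288, -0.9901312081324942]]
side [[463.4380400347647, 0.0, 321.0622906546011], [0.0, 463.4380400347647, 237.88307260510595], [0.0, 0.0, 1.0]] -0.11065945655362672 [-19.8225495  553.77305247 745.51531546] [[-0.7296895826651535, -0.6837404265666649, 0.007220943732592411], [-0.45367623726306044, 0.47620932489725887, -0.7532612764663587], [0.5115965057472397, -0.5529228770446488, -0.6576817675349398]]
18.700000000000003 {'time': 0.1, 'joint_pos': array([-69.81391006,  33.92072637,   2.76848459,  92.22963307,
        -1.90898571,  54.01294017,  -1.93045951]), 'qvel': array([ 0.06706187, -0.14934329, -0.10373021, -0.1885135 , -0.02728338,
        0.05686456,  0.06151588]), 'joint_torque': array([ 4.86034172e-03, -5.49995649e+01,  1.55337319e+00, -1.98823017e+01,
        9.72628797e-03,  3.81719685e-03, -1.36197635e-06]), 'tool_pos': array([312.26711793, 653.41630867, 207.84869971]), 'tool_rot': array([[-7.82503037e-04, -9.02287719e-01,  4.31133691e-01],
       [-1.88907608e-03,  4.31134387e-01,  9.02285748e-01],
       [-9.99997910e-01, -1.08403005e-04, -2.04185412e-03]]), 'ft_force': array([ 1.13822461,  0.23101537, -0.13944705]), 'torque': array([ 0.01233168, -0.03325936,  0.05548094]), 'finger_gap': 85.50087618703421}
```

View pics/top0.png

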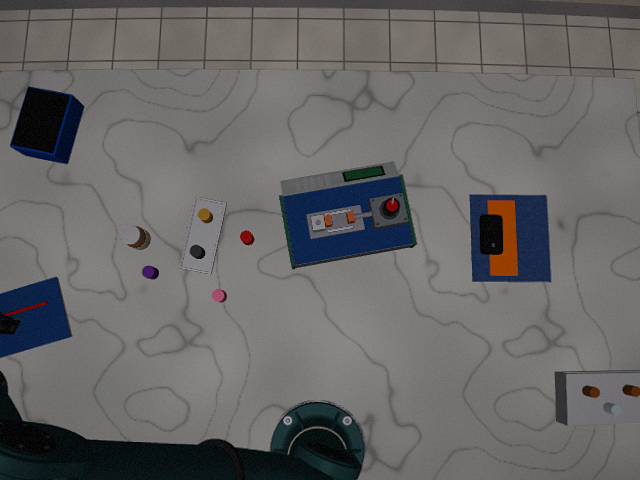

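View pics/side0.png

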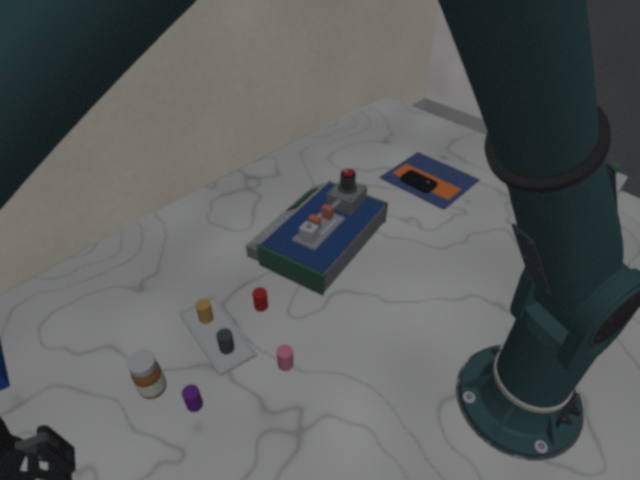

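Run:
```python
from h import *
c=cam('top'); im=c['pixels']; s=cam('side'); si=s['pixels']
a=cv2.resize(im[185:285,120:270],None,fx=5,fy=5,interpolation=cv2.INTER_CUBIC)
b=cv2.resize(im[155:275,270:425],None,fx=5,fy=5,interpolation=cv2.INTER_CUBIC)
cv2.imwrite('pics/a1.png',a);cv2.imwrite('pics/b1.png',b)
cv2.imwrite('pics/c1.png',cv2.resize(si[150:300,240:400],None,fx=4,fy=4,interpolation=cv2.INTER_CUBIC))
cv2.imwrite('pics/d1.png',cv2.resize(si[270:390,160:310],None,fx=5,fy=5,interpolation=cv2.INTER_CUBIC))
```

```text
(no output)
```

View pics/a1.png

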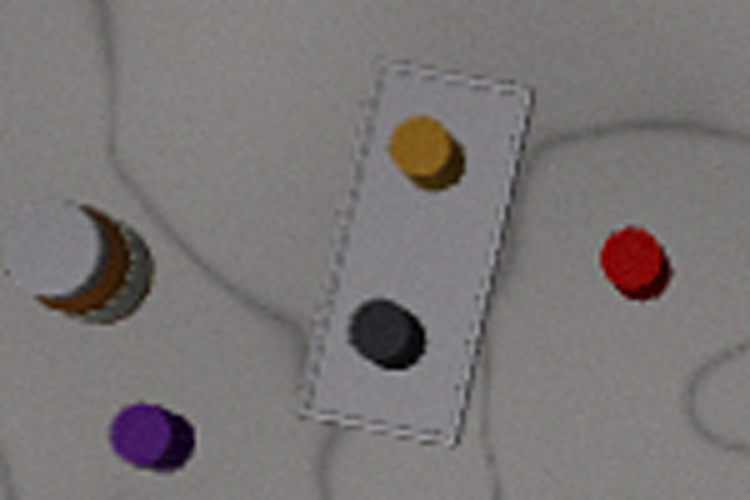

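View pics/b1.png

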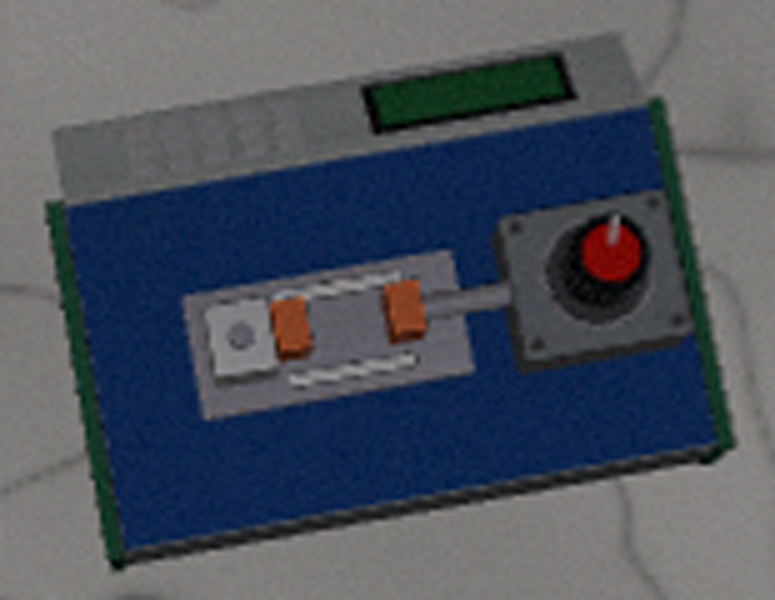

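View pics/c1.png

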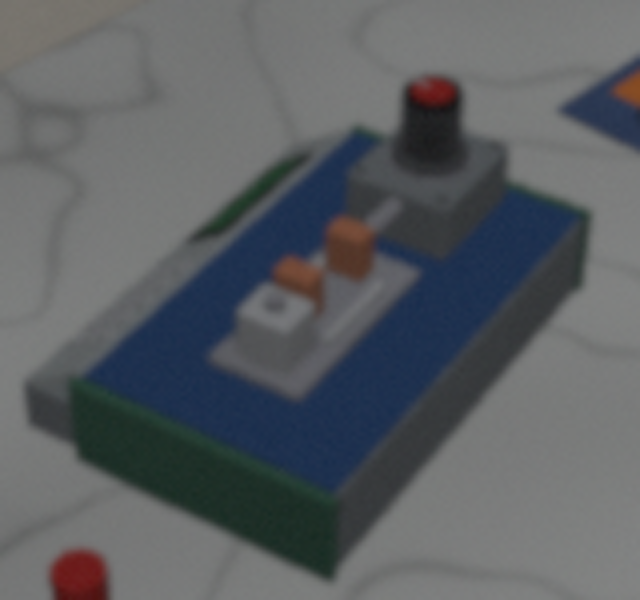

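View pics/d1.png

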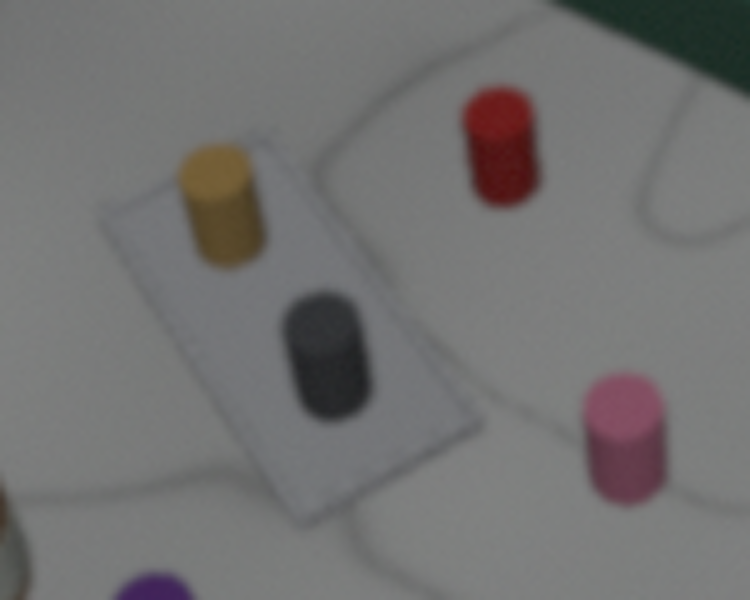

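```bash
cat > m.py <<'E'
from h import *
def blob(c,m,near,amin=5):
    n,l,st,ce=cv2.connectedComponentsWithStats(m.astype(np.uint8),connectivity=8)
    best=min((i for i in range(1,n) if st[i,4]>=amin),key=lambda i:np.hypot(*(ce[i]-near)))
    return l==best,ce[best],st[best]
def tri(cs,uv):
    A=np.zeros((3,3));b=np.zeros(3)
    ds=[]
    for c,p in zip(cs,uv):
        r=ray(c,*p);r/=np.linalg.norm(r);M=np.eye(3)-np.outer(r,r);A+=M;b+=M@c['C'];ds.append((M,c['C']))
    X=np.linalg.solve(A,b);return X,[np.linalg.norm(M@(X-C)) for M,C in ds]
E
python3 - <<'E'
from m import *
t=cam('top');s=cam('side')
def dark(c,near,w=25):
    g=c['pixels'].max(2).astype(int); m=g<85
    return blob(c,m,near,40)
def hue(c,lo,hi,near,smin=90,vmin=40,amin=20):
    h=cv2.cvtColor(c['pixels'],cv2.COLOR_BGR2HSV).astype(int)
    m=(h[...,0]>=lo)&(h[...,0]<=hi)&(h[...,1]>smin)&(h[...,2]>vmin)
    return blob(c,m,near,amin)
for c,nr in((t,(198,252)),(s,(226,341))):
    print(np.median(c['pixels'][245:258,192:204],axis=(0,1)))
a=dark(t,(198,252));b=dark(s,(226,341));print(a[1:],b[1:])
print('plug',tri((t,s),(a[1],b[1])))
a=hue(t,15,30,(205,215));b=hue(s,15,30,(205,311));print(a[1:],b[1:]);print('brass',tri((t,s),(a[1],b[1])))
for nm,uv in(('L',(328,220)),('R',(351,216))):
    a=hue(t,4,14,uv);print(nm,a[1:],onz(t,*a[1],107))
    ys,xs=np.where(a[0]);print(cv2.minAreaRect(np.c_[xs,ys].astype(np.float32)))
h=cv2.cvtColor(t['pixels'],cv2.COLOR_BGR2HSV).astype(int)
m=((h[...,0]<4)|(h[...,0]>174))&(h[...,1]>120)
a=blob(t,m,(392,205),20);print('red',a[1:],onz(t,*a[1],148))
h=cv2.cvtColor(s['pixels'],cv2.COLOR_BGR2HSV).astype(int)
m=((h[...,0]<6)|(h[...,0]>174))&(h[...,1]>120)
b=blob(s,m,(348,173),10);print('red side',b[1:],onz(s,*b[1],148),tri((t,s),(a[1],b[1])))
# tester corners in the top crop
def cr(x,y): return 270+(x+.5)/5-.5,155+(y+.5)/5-.5
for p in((50,205),(118,560),(657,103),(728,448)):
    print('corner',p,onz(t,*cr(*p),60).round(1))
def ca(x,y): return 120+(x+.5)/5-.5,185+(y+.5)/5-.5
P=[onz(t,*ca(*p),10) for p in((380,62),(530,90),(455,442),(303,414))]
print('tray',np.round(P,1),np.mean(P,0))
P=[onz(t,*cr(*p),72) for p in((275,297),(400,275),(290,383),(413,357))]
print('rails',np.round(P,1),np.mean(P,0))
E
```

```text
[42. 39. 38.]
[120. 121. 119.]
(array([197.07228916, 251.51204819]), array([190, 245,  15,  14, 166], dtype=int32)) (array([225.2122905 , 340.91340782]), array([217, 329,  18,  25, 358], dtype=int32))
plug (array([464.04417254, 290.65332539,  29.78652183]), [np.float64(2.1725983801480866), np.float64(2.1725983801482025)])
(array([204.8757764 , 215.17391304]), array([198, 208,  15,  15, 161], dtype=int32)) (array([203.91176471, 310.38970588]), array([196, 299,  16,  24, 272], dtype=int32))
brass (array([552.59747793, 274.54782065,  31.53615379]), [np.float64(2.125808423795719), np.float64(2.1258084237958665)])
L (array([327.61627907, 220.19767442]), array([324, 214,   8,  13,  86], dtype=int32)) [527.52106022 -22.33557302 107.        ]
((327.5, 220.0), (12.0, 7.0), 90.0)
R (array([350.31111111, 216.77777778]), array([346, 211,   9,  13,  90], dtype=int32)) [535.92311701 -74.28178643 107.        ]
((350.26922607421875, 216.84617614746094), (11.57085132598877, 7.648529529571533), 78.69007110595703)
red (array([391.62393162, 205.4017094 ]), array([386, 199,  13,  13, 117], dtype=int32)) [ 554.90640117 -163.65511895  148.        ]
red side (array([348.22033898, 173.23728814]), array([343, 170,  11,   7,  59], dtype=int32)) [ 556.31824737 -160.42114669  148.        ] (array([ 556.48018877, -163.01925628,  146.43761667]), [np.float64(1.5127231504425815), np.float64(1.5127231504425547)])
corner (50, 205) [594.5  90.9  60. ]
corner (118, 560) [425.   56.5  60. ]
corner (657, 103) [ 647.6 -200.2   60. ]
corner (728, 448) [ 480.2 -231.4   60. ]
tray [[600.7 301.8  10. ]
 [587.  226.9  10. ]
 [412.6 258.3  10. ]
 [425.6 333.   10. ]] [506.48691628 279.99147817  10.        ]
rails [[548.5 -16.2  72. ]
 [559.6 -75.1  72. ]
 [507.6 -23.4  72. ]
 [520.5 -81.1  72. ]] [534.07082767 -48.96952546  72.        ]
```

Run:
```python
from m import *
t=cam('top');s=cam('side')
def cr(c,x,y,w,h,f,n):
    a=np.mean([read_camera(c)['pixels'].astype(float) for _ in range(4)],0)[y:y+h,x:x+w]
    a=np.clip(255*(a/200)**.7,0,255).astype(np.uint8)
    cv2.imwrite(n,cv2.resize(a,None,fx=f,fy=f,interpolation=cv2.INTER_CUBIC))
cr('top',300,195,80,60,10,'pics/n1.png'); cr('side',285,185,80,60,10,'pics/n2.png')
```

```text
(no output)
```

View pics/n1.png

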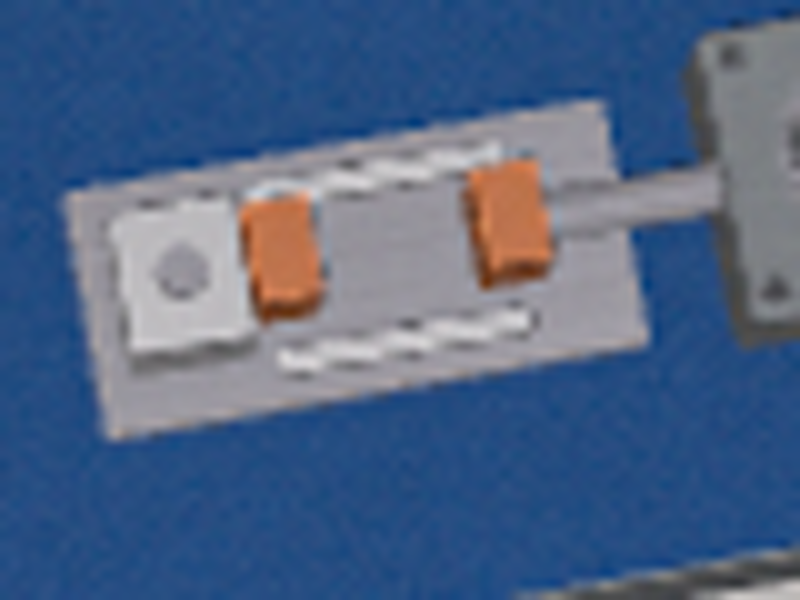

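View pics/n2.png

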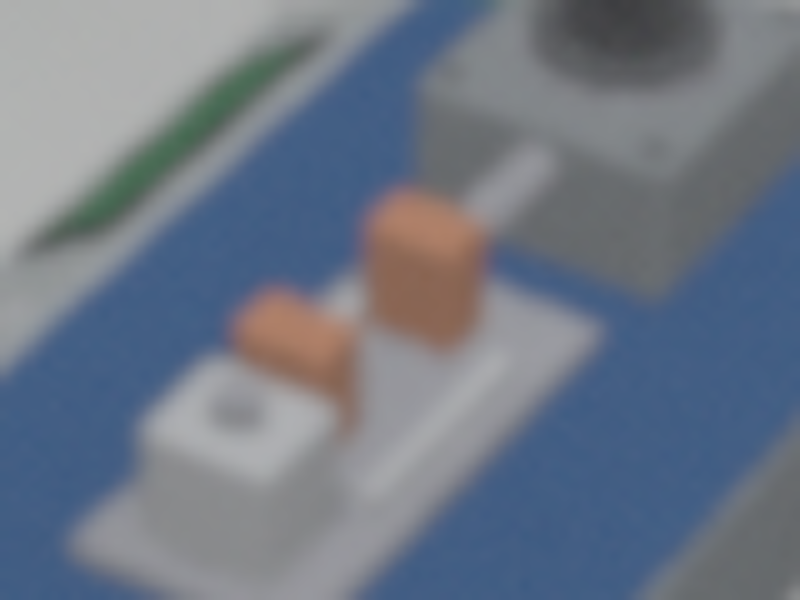

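Run:
```python
from m import *
t=cam('top');s=cam('side')
def q(x,y,z): return onz(t,300+(x+.5)/10-.5,195+(y+.5)/10-.5,z)
yaw=np.radians(10.5);ex=np.array([np.cos(yaw),np.sin(yaw),0]);ey=np.array([-np.sin(yaw),np.cos(yaw),0])
K=np.array([554.9,-163.65,0]);O=K+95*ey
print('O',O)
for n,p in dict(pl1=(65,195,66),pl2=(605,100,66),pl3=(650,345,66),pl4=(110,440,66),r1=(248,190,72),r2=(503,148,72),r3=(277,360,72),r4=(533,318,72),F1=(311,200,106),F2=(321,285,106),J1=(478,175,106),J2=(492,272,106),Jb=(470,200,72)).items():
    P=q(*p);d=P-O;print(n,P.round(1),'x %.1f y %.1f'%(d@ex,d@ey))
def q2(x,y,z): return onz(s,285+(x+.5)/10-.5,185+(y+.5)/10-.5,z)
for n,p in dict(rail1=(375,490,72),rail2=(500,360,72),Jtop1=(370,235,106),Jtop2=(480,265,106),p1=(65,545,66),p2=(605,330,66)).items():
    P=q2(*p);d=P-O;print('S',n,P.round(1),'x %.1f y %.1f'%(d@ex,d@ey))
```

```text
O [537.58762508 -70.24078378   0.        ]
pl1 [549.2  27.4  66. ] x 29.2 y 93.9
pl2 [ 573.2 -100.4   66. ] x 29.6 y -36.1
pl3 [ 514.5 -110.7   66. ] x -30.1 y -35.6
pl4 [490.8  16.4  66. ] x -30.2 y 93.7
r1 [549.6 -15.6  72. ] x 21.8 y 51.5
r2 [560.2 -75.7  72. ] x 21.3 y -9.5
r3 [509.2 -22.6  72. ] x -19.2 y 52.0
r4 [519.7 -82.7  72. ] x -19.9 y -8.9
F1 [540.9 -29.3 106. ] x 10.7 y 39.7
F2 [521.2 -31.6 106. ] x -9.1 y 41.0
J1 [547.1 -67.6 106. ] x 9.8 y 0.9
J2 [524.5 -70.7 106. ] x -12.9 y 1.9
Jb [547.7 -67.9  72. ] x 10.4 y 0.5
S rail1 [512.6 -24.7  72. ] x -16.3 y 49.3
S rail2 [523.2 -78.4  72. ] x -15.7 y -5.4
S Jtop1 [547.1 -59.7 106. ] x 11.3 y 8.7
S Jtop2 [521.7 -68.7 106. ] x -15.4 y 4.5
S p1 [554.4  31.4  66. ] x 35.0 y 96.9
S p2 [ 517.6 -109.4   66. ] x -26.8 y -34.9
```

```bash
cat >> m.py <<'E'
from scipy.spatial.transform import Rotation as Ro
def go(x,y,z,yaw):
    o=get_obs();R=np.array(o['tool_rot']);p=np.array(o['tool_pos'])
    a=np.radians(yaw);Z=np.array([np.cos(a),np.sin(a),0]);X=np.array([0,0,-1.]);T=np.c_[X,np.cross(Z,X),Z]
    d=R.T@(np.array([x,y,z])-p);r=Ro.from_matrix(R.T@T).as_rotvec()
    print('shift',(d/200).round(4),'rot',(r/2).round(4),'| t %.2f'%o['time'],'pos',p.round(1),'yaw %.1f'%np.degrees(np.arctan2(R[1,2],R[0,2])),'tilt',R[2,1:].round(3),'gap %.1f'%o['finger_gap'],'F',np.round(o['ft_force'],1),'j7 %.0f'%o['joint_pos'][6])
    print('dist',np.linalg.norm(d).round(1),'deg',np.degrees(np.linalg.norm(r)).round(1))
E
python3 - <<'E'
from m import *
t=cam('top');print(onz(t,197.3,251.5,28));s=cam('side');print(onz(s,225.2,340.9,28))
go(463.5,290,120,79.7)
E
```

```text
[462.72276834 288.88584892  28.        ]
[467.13904551 291.30197165  28.        ]
shift [ 0.4445 -1.4658 -1.3174] rot [-0.133 -0.     0.   ] | t 1.00 pos [312.6 654.1 208.9] yaw 64.5 tilt [-0. -0.] gap 85.3 F [-0.9 -0.5 -0.1] j7 -2
dist 404.1 deg 15.2
```

Emit:
play_rows --targets "0.2 -0.73 -0.66 -0.13 0 0;0.2 -0.73 -0.66 -0.13 0 0;0.2 -0.73 -0.66 -0.13 0 0;0.2 -0.73 -0.66 -0.13 0 0;0.2 -0.73 -0.66 -0.13 0 0" --hand 0

```text
time: 1.42
tool_pos: [388.7, 468.5, 168.5]
tool_rot: [[0.0, -0.982, 0.187], [-0.002, 0.187, 0.982], [-1.0, -0.001, -0.002]]
ft_force: [-0.0, -1.2, 0.2]
finger_gap: 85.5
```

```bash
python3 -c "
from m import *
go(464,290,120,79.7)"
```

```text
shift [ 0.2441 -0.5359 -0.8061] rot [-0.0039 -0.0008  0.0003] | t 1.42 pos [388.7 468.5 168.5] yaw 79.3 tilt [-0.001 -0.002] gap 85.5 F [-0.  -1.2  0.2] j7 24
dist 199.7 deg 0.5
```

Emit:
play_rows --targets "0.244 -0.536 -0.806 -0.004 0 0;0.244 -0.536 -0.806 -0.004 0 0;0.244 -0.536 -0.806 -0.004 0 0;0.244 -0.536 -0.806 -0.004 0 0;0.244 -0.536 -0.806 -0.004 0 0"

```text
time: 1.83
tool_pos: [464.9, 287.3, 119.8]
tool_rot: [[0.001, -0.984, 0.18], [-0.002, 0.18, 0.984], [-1.0, -0.001, -0.002]]
ft_force: [0.1, 0.2, -0.4]
finger_gap: 85.7
```

Run:
```python
from m import *
go(464,290,18,79.7)
for n,b in(('top',(160,200,80,60)),('side',(185,290,80,80))):
    i=read_camera(n)['pixels'];x,y,w,h=b
    cv2.imwrite(f'pics/p_{n}.png',cv2.resize(np.clip(i[y:y+h,x:x+w]*1.5,0,255).astype(np.uint8),None,fx=7,fy=7,interpolation=cv2.INTER_CUBIC))
```

```text
shift [0.5089 0.0077 0.0134] rot [-0.0005 -0.001   0.0006] | t 1.83 pos [464.9 287.3 119.8] yaw 79.6 tilt [-0.001 -0.002] gap 85.7 F [ 0.1  0.2 -0.4] j7 42
dist 101.8 deg 0.1
```

View pics/p_top.png

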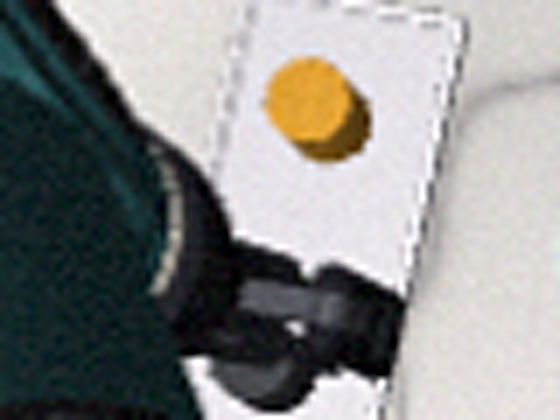

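View pics/p_side.png

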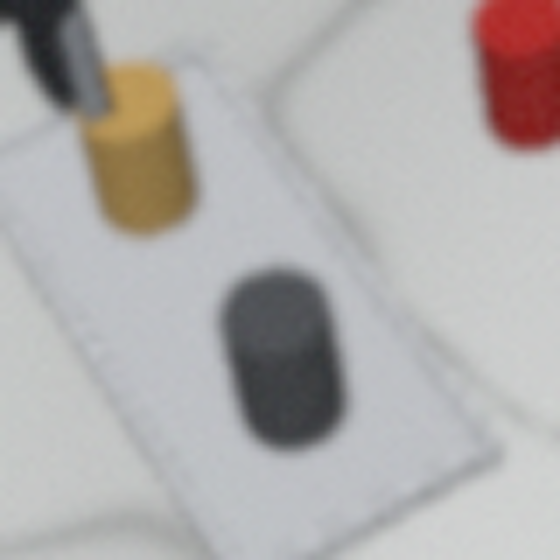

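Emit:
play_rows --targets "0.2 0.006 0.013 0 0 0;0.4 0.006 0.013 0 0 0;0.509 0.006 0.013 0 0 0;0.509 0.006 0.013 0 0 0;0.509 0.006 0.013 0 0 0"

```text
time: 2.35
tool_pos: [464.9, 282.9, 16.3]
tool_rot: [[-0.003, -0.982, 0.19], [-0.009, 0.19, 0.982], [-1.0, 0.001, -0.01]]
ft_force: [0.5, -0.0, -0.1]
finger_gap: 85.3
```

Run:
```python
from m import *
go(464,290,18,79.7)
```

```text
shift [-0.0087  0.0112  0.0338] rot [-0.0057 -0.0049 -0.0005] | t 2.35 pos [464.9 282.9  16.3] yaw 79.0 tilt [ 0.001 -0.01 ] gap 85.3 F [ 0.5 -0.  -0.1] j7 41
dist 7.3 deg 0.9
```

Emit:
play_rows --targets "-0.009 0.011 0.034 -0.006 -0.005 0;-0.009 0.011 0.034 -0.006 -0.005 0;-0.009 0.011 0.034 -0.006 -0.005 0"

```text
time: 2.6
tool_pos: [465.1, 291.8, 20.0]
tool_rot: [[0.002, -0.984, 0.177], [0.003, 0.177, 0.984], [-1.0, -0.001, 0.004]]
ft_force: [0.9, -0.2, -1.3]
finger_gap: 85.5
```

Run:
```python
from m import *
go(464,290,18,79.7); print(get_obs()['qvel'].round(1))
```

```text
shift [ 0.0098  0.0039 -0.01  ] rot [0.0008 0.0018 0.0007] | t 2.60 pos [465.1 291.8  20. ] yaw 79.8 tilt [-0.001  0.004] gap 85.5 F [ 0.9 -0.2 -1.3] j7 41
dist 2.9 deg 0.2
[ 0.2  0.4  0.7  0.6  0.1  0.1 -0. ]
```

Emit:
play_rows --targets "0.01 0.003 -0.005 0 0 0;0.01 0.003 -0.005 0 0 0;0.01 0.003 -0.005 0 0 0;0.01 0.003 -0.005 0 0 0;0.01 0.003 -0.005 0 0 0" --hand 0.5

```text
time: 3.02
tool_pos: [464.4, 290.8, 18.1]
tool_rot: [[0.002, -0.984, 0.177], [0.003, 0.177, 0.984], [-1.0, -0.001, 0.004]]
ft_force: [0.1, 0.1, 0.6]
finger_gap: 42.8
```

Emit:
play_rows --targets "0 0 0 0 0 0;0 0 0 0 0 0;0 0 0 0 0 0;0 0 0 0 0 0;0 0 0 0 0 0" --hand 0.8

```text
time: 3.43
tool_pos: [464.5, 290.9, 18.4]
tool_rot: [[0.002, -0.984, 0.177], [0.003, 0.177, 0.984], [-1.0, -0.002, 0.004]]
ft_force: [-1.0, -0.7, 6.2]
finger_gap: 27.2
```

Run:
```python
from m import *
go(464,290,18,79.7); print(get_obs()['qvel'].round(1))
i=read_camera('side')['pixels'];x,y,w,h=185,290,80,80
cv2.imwrite(f'pics/g1.png',cv2.resize(np.clip(i[y:y+h,x:x+w]*1.5,0,255).astype(np.uint8),None,fx=7,fy=7,interpolation=cv2.INTER_CUBIC))
```

```text
shift [ 0.0017  0.0018 -0.0047] rot [0.0007 0.0019 0.0008] | t 3.43 pos [464.5 290.9  18.4] yaw 79.8 tilt [-0.002  0.004] gap 27.2 F [-1.  -0.7  6.2] j7 41
dist 1.1 deg 0.3
[ 0.  -0.   0.1 -0.1 -0.  -0.   0. ]
```

View pics/g1.png

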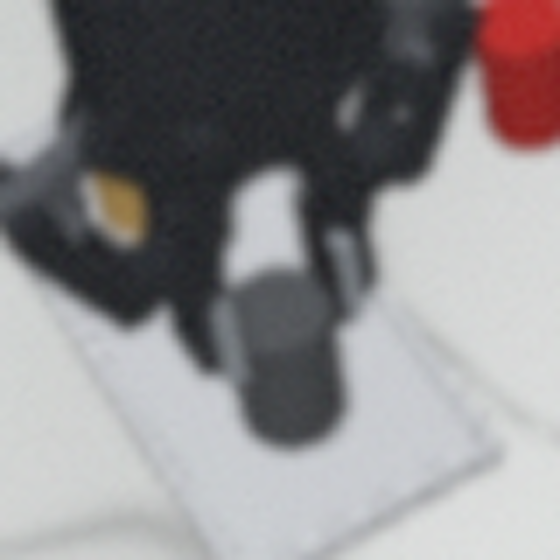

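Run:
```python
from m import *
o=get_obs();p=np.array(o['tool_pos']);R=np.array(o['tool_rot'])
s=cam('side')
g=p-18.7*R[:,0]
def cc(P): 
    u=proj(s,[P])[0]; return ((u-[185,290]+.5)*7-.5).round(0)
for n,P in dict(tcp=p,g=g,padL=g+14*R[:,2],padR=g-14*R[:,2],tipL=p+14*R[:,2],tipR=p-14*R[:,2],tipLf=p+14*R[:,2]+11*R[:,1],tipLb=p+14*R[:,2]-11*R[:,1],tipRf=p-14*R[:,2]+11*R[:,1],tipRb=p-14*R[:,2]-11*R[:,1],top=np.r_[g[:2],50],foot=np.r_[g[:2],6]).items(): print(n,P.round(1),cc(P))
h=s['pixels']
```

```text
tcp [464.5 290.9  18.4] [296. 385.]
g [464.5 290.8  37. ] [287. 344.]
padL [467.  304.6  37.1] [241. 368.]
padR [462.  277.1  37. ] [333. 319.]
tipL [467.  304.7  18.4] [251. 410.]
tipR [462.1 277.1  18.3] [342. 361.]
tipLf [456.2 306.6  18.4] [270. 438.]
tipLb [477.8 302.7  18.4] [232. 383.]
tipRf [451.2 279.1  18.3] [361. 388.]
tipRb [472.9 275.2  18.3] [322. 334.]
top [464.5 290.8  50. ] [281. 314.]
foot [464.5 290.8   6. ] [303. 412.]
```

Run:
```python
from m import *
i=np.mean([read_camera('side')['pixels'].astype(float) for _ in range(3)],0);x,y,w,h=195,310,60,50
a=255*np.clip(i[y:y+h,x:x+w]/170,0,1)**.5
a=cv2.resize(a.astype(np.uint8),None,fx=12,fy=12,interpolation=cv2.INTER_CUBIC)
o=get_obs();p=np.array(o['tool_pos']);R=np.array(o['tool_rot']);s=dict(cam('side'))
for sg,col in((1,(0,255,0)),(-1,(0,0,255))):
    P=[p+R@np.array([dx,dy,sg*14]) for dx,dy in((0,11),(0,-11),(-37,-11),(-37,11))]
    u=((proj(s,P)-[x,y]+.5)*12).astype(int); cv2.polylines(a,[u],True,col,1)
cv2.imwrite('pics/g2.png',a)
```

```text
(no output)
```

View pics/g2.png

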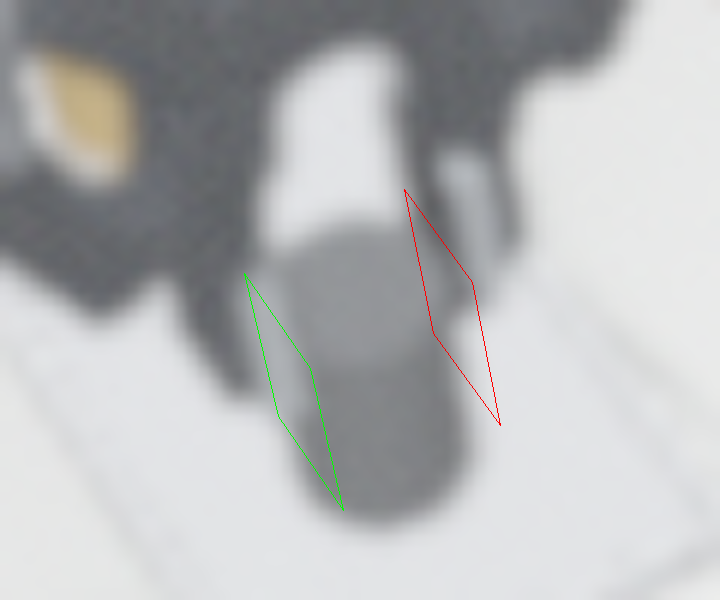

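Emit:
play_rows --targets "0 0 0 0 0 0;0 0 0 0 0 0;0 0 0 0 0 0;0 0 0 0 0 0" --hand 0

```text
time: 4.07
tool_pos: [464.4, 290.8, 18.1]
tool_rot: [[0.002, -0.984, 0.177], [0.003, 0.177, 0.984], [-1.0, -0.001, 0.004]]
ft_force: [0.0, 0.7, 0.4]
finger_gap: 74.2
```

Run:
```python
from m import *
go(464.5,291,78,-10.2)
s=cam('side')
cv2.imwrite('pics/o.png',cv2.resize(np.clip(s['pixels'][270:390,160:310]*1.5,0,255).astype(np.uint8),None,fx=5,fy=5,interpolation=cv2.INTER_CUBIC))
```

```text
shift [-0.2995 -0.0008  0.0022] rot [ 0.7853  0.0019 -0.0008] | t 4.07 pos [464.4 290.8  18.1] yaw 79.8 tilt [-0.001  0.004] gap 74.2 F [0.  0.7 0.4] j7 41
dist 59.9 deg 90.0
```

View pics/o.png

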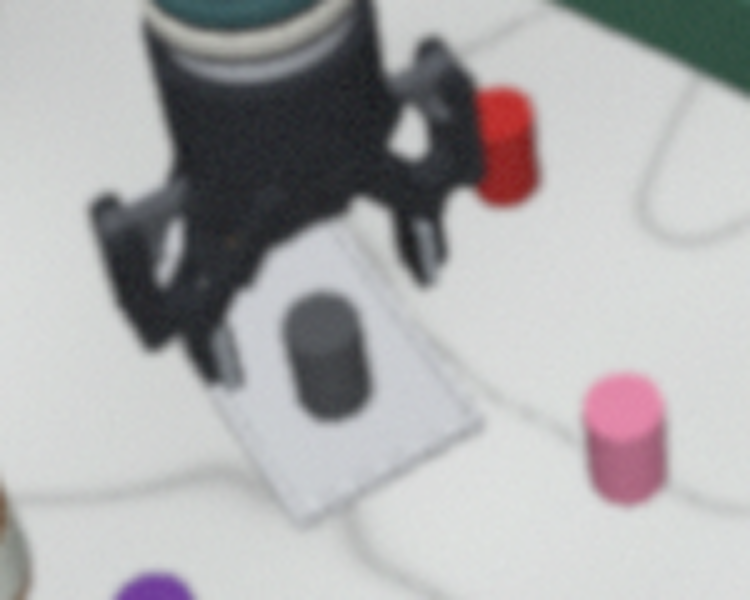

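Emit:
play_rows --targets "-0.2 0 0 0 0 0;-0.3 0 0 0.1 0 0;-0.3 0 0 0.2 0 0;-0.3 0 0 0.3 0 0;-0.3 0 0 0.4 0 0"

```text
time: 4.53
tool_pos: [464.5, 290.7, 78.6]
tool_rot: [[0.003, -0.775, 0.632], [0.004, 0.632, 0.775], [-1.0, 0.0, 0.005]]
ft_force: [0.5, -0.7, -0.4]
finger_gap: 85.4
```

Run:
```python
from m import *
go(464.5,291,78,-10.2)
```

```text
shift [0.0032 0.0009 0.0009] rot [ 0.5321  0.0021 -0.0015] | t 4.53 pos [464.5 290.7  78.6] yaw 50.8 tilt [0.    0.005] gap 85.4 F [ 0.5 -0.7 -0.4] j7 21
dist 0.7 deg 61.0
```

Emit:
play_rows --targets "0 0 0 0.532 0.002 -0.001;0 0 0 0.532 0.002 -0.001;0 0 0 0.532 0.002 -0.001;0 0 0 0.532 0.002 -0.001;0 0 0 0.532 0.002 -0.001"

```text
time: 4.95
tool_pos: [464.3, 290.8, 78.5]
tool_rot: [[0.001, -0.259, 0.966], [0.002, 0.966, 0.259], [-1.0, 0.001, 0.001]]
ft_force: [-0.3, 0.3, -0.3]
finger_gap: 85.4
```

Emit:
play_rows --targets "0 0 0 0.22 0 0;0 0 0 0.22 0 0;0 0 0 0.22 0 0;0 0 0 0.22 0 0;0 0 0 0.22 0 0"

```text
time: 5.37
tool_pos: [463.9, 290.9, 78.3]
tool_rot: [[0.001, 0.178, 0.984], [0.001, 0.984, -0.178], [-1.0, 0.001, 0.0]]
ft_force: [1.4, -0.1, -0.0]
finger_gap: 85.3
```

Run:
```python
from m import *
go(464.5,291,18,-10.2)
for n,b in(('top',(130,190,130,90)),('side',(160,270,150,120))):
    i=read_camera(n)['pixels'];x,y,w,h=b
    cv2.imwrite(f'pics/q_{n}.png',cv2.resize(np.clip(i[y:y+h,x:x+w]*1.5,0,255).astype(np.uint8),None,fx=5,fy=5,interpolation=cv2.INTER_CUBIC))
```

```text
shift [0.3013 0.0007 0.0026] rot [-0.0005  0.0002 -0.0005] | t 5.37 pos [463.9 290.9  78.3] yaw -10.3 tilt [0.001 0.   ] gap 85.3 F [ 1.4 -0.1 -0. ] j7 -20
dist 60.3 deg 0.1
```

View pics/q_top.png

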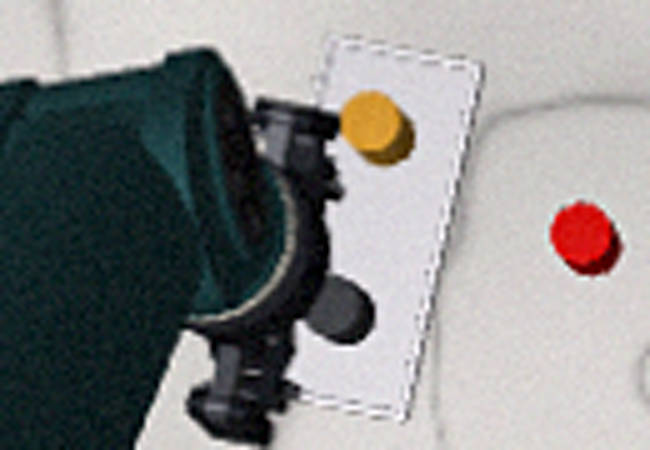

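View pics/q_side.png

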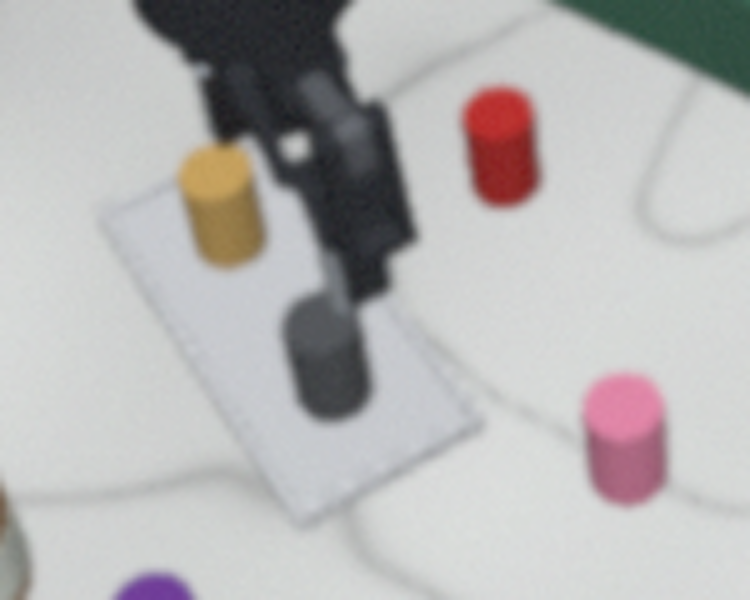

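Emit:
play_rows --targets "0.15 0 0 0 0 0;0.3 0 0 0 0 0;0.3 0 0 0 0 0;0.3 0 0 0 0 0"

```text
time: 5.8
tool_pos: [463.1, 290.1, 17.5]
tool_rot: [[-0.002, 0.175, 0.985], [-0.0, 0.985, -0.175], [-1.0, -0.001, -0.002]]
ft_force: [0.0, 0.1, 0.5]
finger_gap: 84.8
```

Emit:
play_rows --targets "0 0 0 0 0 0;0 0 0 0 0 0;0 0 0 0 0 0;0 0 0 0 0 0;0 0 0 0 0 0" --hand 0.5

```text
time: 6.22
tool_pos: [463.5, 290.5, 18.4]
tool_rot: [[-0.001, 0.174, 0.985], [0.001, 0.985, -0.174], [-1.0, 0.0, -0.001]]
ft_force: [-0.4, -0.3, 0.3]
finger_gap: 43.0
```

Run:
```python
from m import *
go(464.5,291,18,-10.2)
for n,b in(('top',(130,190,130,90)),('side',(160,270,150,120))):
    i=read_camera(n)['pixels'];x,y,w,h=b
    cv2.imwrite(f'pics/r_{n}.png',cv2.resize(np.clip(i[y:y+h,x:x+w]*1.5,0,255).astype(np.uint8),None,fx=5,fy=5,interpolation=cv2.INTER_CUBIC))
```

```text
shift [0.0019 0.0032 0.0045] rot [ 0.0014 -0.0006 -0.0002] | t 6.22 pos [463.5 290.5  18.4] yaw -10.0 tilt [ 0.    -0.001] gap 43.0 F [-0.4 -0.3  0.3] j7 -17
dist 1.2 deg 0.2
```

View pics/r_side.png

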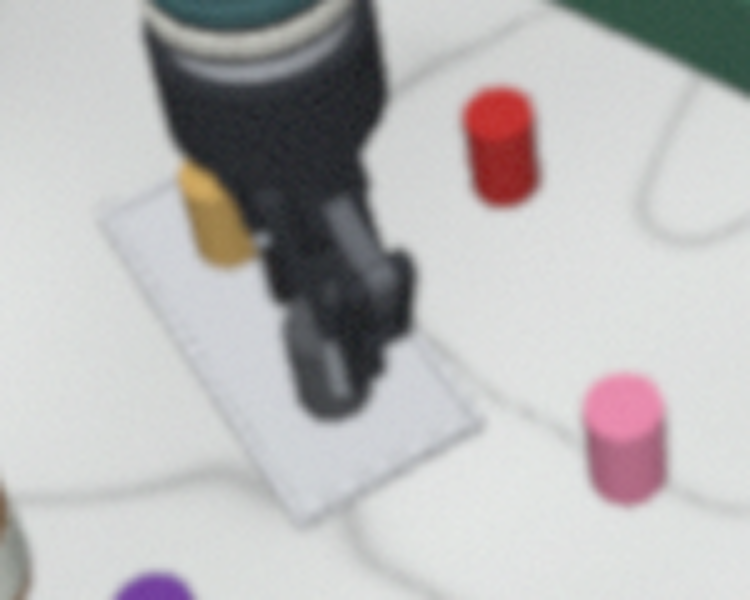

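View pics/r_top.png

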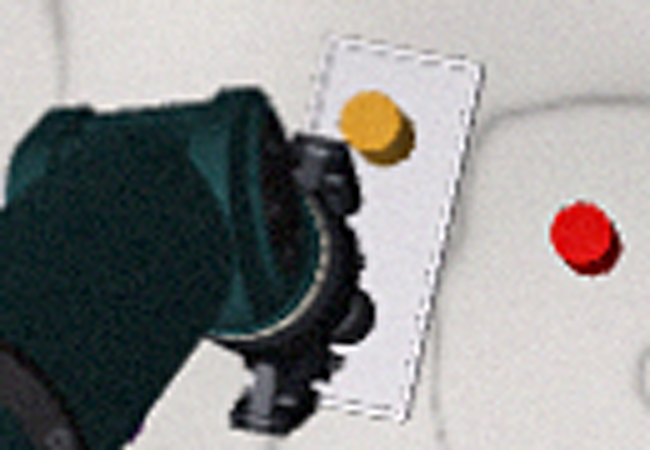

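Emit:
play_rows --targets "0 0 0 0 0 0;0 0 0 0 0 0;0 0 0 0 0 0;0 0 0 0 0 0" --hand 0.8

```text
time: 6.65
tool_pos: [463.5, 290.6, 18.5]
tool_rot: [[-0.002, 0.174, 0.985], [0.001, 0.985, -0.174], [-1.0, 0.001, -0.002]]
ft_force: [-0.4, -1.1, 5.5]
finger_gap: 27.0
```

Run:
```python
from m import *
go(464.5,291,18,-10.2);print(get_obs()['torque'])
for n,b in(('side',(160,270,150,120)),):
    i=read_camera(n)['pixels'];x,y,w,h=b
    cv2.imwrite(f'pics/s_{n}.png',cv2.resize(np.clip(i[y:y+h,x:x+w]*1.5,0,255).astype(np.uint8),None,fx=5,fy=5,interpolation=cv2.INTER_CUBIC))
```

```text
shift [0.0026 0.003  0.0047] rot [ 0.0013 -0.0008 -0.0003] | t 6.65 pos [463.5 290.6  18.5] yaw -10.0 tilt [ 0.001 -0.002] gap 27.0 F [-0.4 -1.1  5.5] j7 -17
dist 1.2 deg 0.2
[-0.02342391  0.1815378  -0.00573595]
```

View pics/s_side.png

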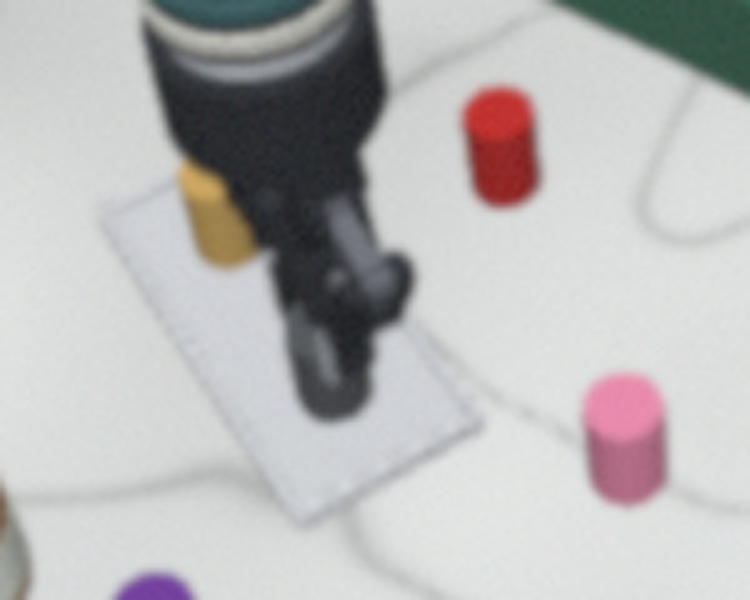

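Emit:
play_rows --targets "-0.1 0 0 0 0 0;-0.25 0 0 0 0 0;-0.4 0 0 0 0 0;-0.55 0 0 0 0 0;-0.7 0 0 0 0 0"

```text
time: 7.12
tool_pos: [463.1, 290.1, 159.4]
tool_rot: [[-0.003, 0.175, 0.985], [-0.0, 0.985, -0.175], [-1.0, -0.001, -0.002]]
ft_force: [0.2, 0.3, -0.6]
finger_gap: 27.0
```

Run:
```python
from m import *
go(534.3,-48.3,160,10.5)
for n,b in(('side',(160,230,150,120)),):
    i=read_camera(n)['pixels'];x,y,w,h=b
    cv2.imwrite(f'pics/t_{n}.png',cv2.resize(np.clip(i[y:y+h,x:x+w]*1.5,0,255).astype(np.uint8),None,fx=5,fy=5,interpolation=cv2.INTER_CUBIC))
```

```text
shift [-0.0036 -1.6037  0.646 ] rot [-0.1793 -0.0013  0.    ] | t 7.12 pos [463.1 290.1 159.4] yaw -10.1 tilt [-0.001 -0.002] gap 27.0 F [ 0.2  0.3 -0.6] j7 -25
dist 345.8 deg 20.6
```

View pics/t_side.png

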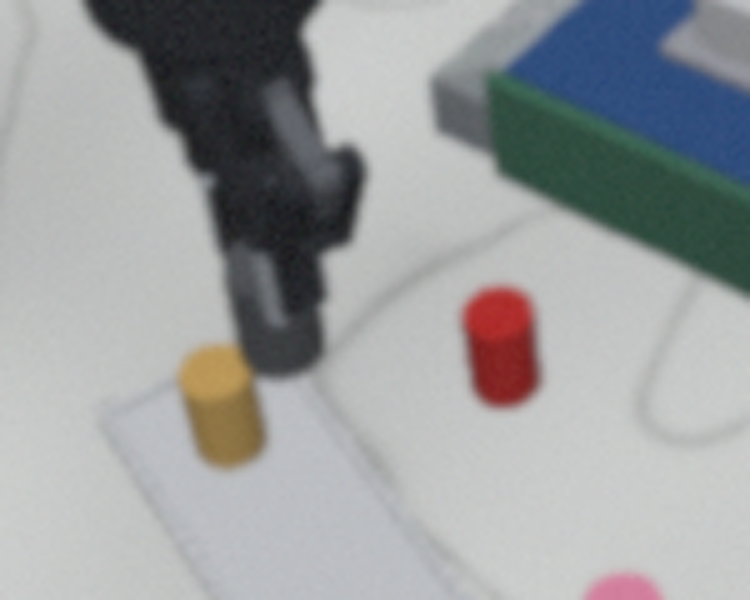

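Plug lifted upright in the grip. Now carry it towards the tester.

Emit:
play_rows --targets "-0.02 -0.8 0.32 -0.09 0 0;-0.02 -0.8 0.32 -0.09 0 0;-0.02 -0.8 0.32 -0.09 0 0;-0.02 -0.8 0.32 -0.09 0 0;-0.02 -0.8 0.32 -0.09 0 0"

```text
time: 7.58
tool_pos: [503.1, 113.6, 168.6]
tool_rot: [[0.008, 0.008, 1.0], [0.002, 1.0, -0.008], [-1.0, 0.002, 0.008]]
ft_force: [0.3, -0.3, -0.6]
finger_gap: 27.2
```

```bash
python3 -c "
from m import *
go(534.3,-48.3,150,10.5)"
```

```text
shift [ 0.0923 -0.8085  0.162 ] rot [-0.0957  0.0039 -0.0008] | t 7.58 pos [503.1 113.6 168.6] yaw -0.5 tilt [0.002 0.008] gap 27.2 F [ 0.3 -0.3 -0.6] j7 1
dist 165.9 deg 11.0
```

Emit:
play_rows --targets "0.05 -0.2 0.04 -0.05 0.004 0;0.05 -0.4 0.08 -0.08 0.004 0;0.05 -0.6 0.12 -0.096 0.004 0;0.06 -0.75 0.15 -0.096 0.004 0;0.09 -0.808 0.162 -0.096 0.004 0"

```text
time: 8.0
tool_pos: [535.6, -56.0, 151.2]
tool_rot: [[0.003, -0.174, 0.985], [-0.003, 0.985, 0.174], [-1.0, -0.003, 0.003]]
ft_force: [0.4, -0.3, -0.2]
finger_gap: 26.8
```

Emit:
play_rows --targets "0 0 0 0 0 0;0 0 0 0 0 0"

```text
time: 8.17
tool_pos: [535.0, -57.7, 150.8]
tool_rot: [[0.002, -0.171, 0.985], [-0.003, 0.985, 0.171], [-1.0, -0.004, 0.002]]
ft_force: [-1.1, 0.4, -1.1]
finger_gap: 27.1
```

```bash
python3 -c "
from m import *
go(534.3,-48.3,112,10.5);print(get_obs()['qvel'].round(1))"
```

```text
shift [0.1939 0.0476 0.0043] rot [-0.0059  0.0009  0.0019] | t 8.17 pos [535.  -57.7 150.8] yaw 9.8 tilt [-0.004  0.002] gap 27.1 F [-1.1  0.4 -1.1] j7 28
dist 39.9 deg 0.7
[-2.6 -0.6 -2.2  0.1 -0.7  0.7 -0.2]
```

Emit:
play_rows --targets "0.05 0.048 0.004 -0.006 0.001 0.002;0.08 0.048 0.004 -0.006 0.001 0.002;0.1 0.048 0.004 -0.006 0.001 0.002;0.1 0.048 0.004 -0.006 0.001 0.002"

```text
time: 8.5
tool_pos: [533.1, -45.9, 129.4]
tool_rot: [[-0.003, -0.186, 0.983], [0.001, 0.983, 0.186], [-1.0, 0.001, -0.003]]
ft_force: [-0.0, -0.1, -0.7]
finger_gap: 26.9
```

Run:
```python
from m import *
go(534.3,-48.3,112,10.5);print(get_obs()['qvel'].round(1))
for n,b in(('side',(255,150,130,110)),('top',(270,155,155,120))):
    i=read_camera(n)['pixels'];x,y,w,h=b
    cv2.imwrite(f'pics/u_{n}.png',cv2.resize(np.clip(i[y:y+h,x:x+w]*1.5,0,255).astype(np.uint8),None,fx=5,fy=5,interpolation=cv2.INTER_CUBIC))
```

```text
shift [ 0.087  -0.0131  0.004 ] rot [ 0.0018 -0.0015 -0.0007] | t 8.50 pos [533.1 -45.9 129.4] yaw 10.7 tilt [ 0.001 -0.003] gap 26.9 F [-0.  -0.1 -0.7] j7 29
dist 17.6 deg 0.3
[ 0.2 -0.8  1.2 -0.8  0.4  0.7 -0.3]
```

View pics/u_side.png

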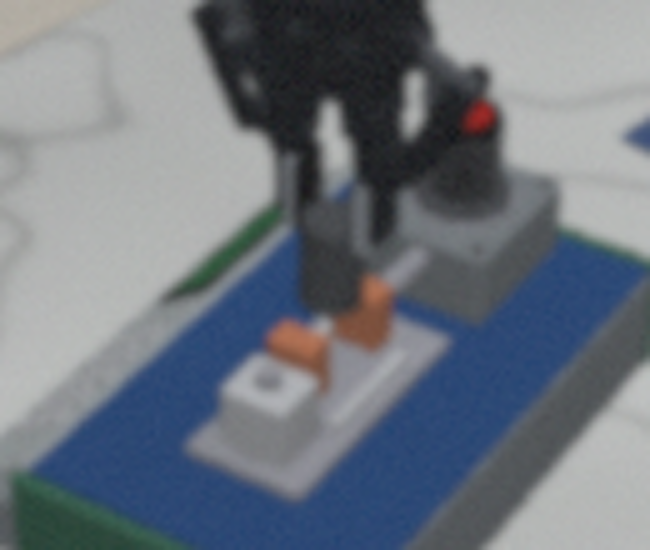

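View pics/u_top.png

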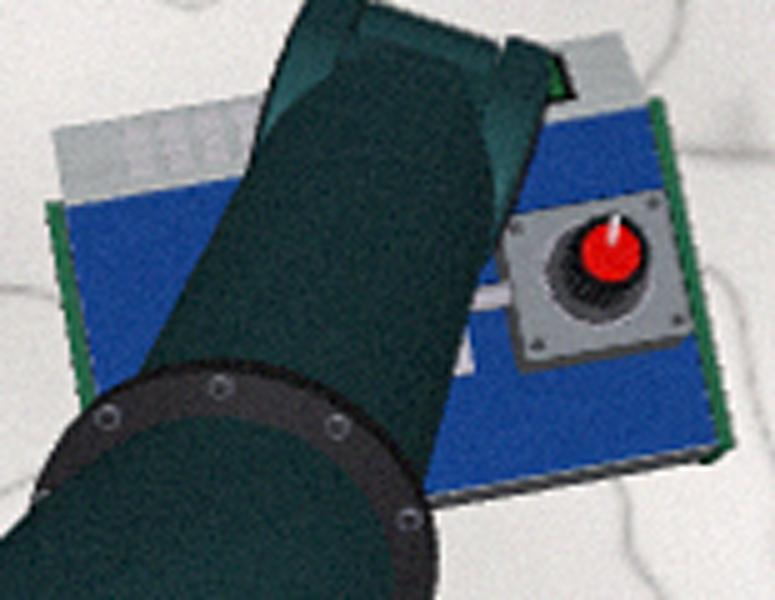

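Emit:
play_rows --targets "0 -0.013 0.004 0.002 -0.001 0;0.02 -0.013 0.004 0.002 -0.001 0;0.05 -0.013 0.004 0.002 -0.001 0;0.065 -0.013 0.004 0.002 -0.001 0;0.065 -0.013 0.004 0.002 -0.001 0"

```text
time: 9.02
tool_pos: [534.4, -49.5, 116.5]
tool_rot: [[-0.001, -0.18, 0.984], [0.001, 0.984, 0.18], [-1.0, 0.001, -0.001]]
ft_force: [0.8, -0.6, -0.9]
finger_gap: 27.4
```

Run:
```python
from m import *
go(534.3,-48.3,87,10.5);print(get_obs()['qvel'].round(1))
for n,b in(('side',(285,170,80,70)),):
    i=np.mean([read_camera(n)['pixels'].astype(float) for _ in range(2)],0);x,y,w,h=b
    cv2.imwrite(f'pics/v_{n}.png',cv2.resize(np.clip(i[y:y+h,x:x+w]*1.5,0,255).astype(np.uint8),None,fx=8,fy=8,interpolation=cv2.INTER_CUBIC))
```

```text
shift [0.1476 0.0058 0.0005] rot [-0.0011 -0.0004 -0.0004] | t 9.02 pos [534.4 -49.5 116.5] yaw 10.4 tilt [ 0.001 -0.001] gap 27.4 F [ 0.8 -0.6 -0.9] j7 30
dist 29.5 deg 0.1
[-0.3 -0.5  0.3 -0.3  0.3  0.6 -0.3]
```

View pics/v_side.png

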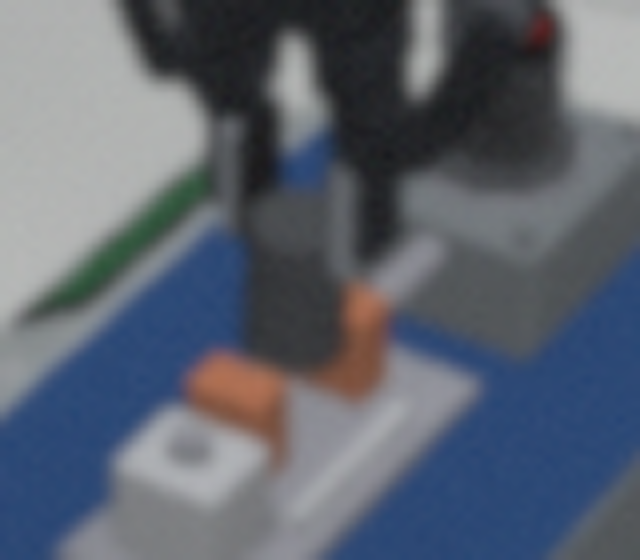

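Run:
```python
from m import *
i=np.mean([read_camera('side')['pixels'].astype(float) for _ in range(3)],0)
s=cam('side');o=get_obs();p=np.array(o['tool_pos']);print(p.round(1))
a=np.clip(i*1.5,0,255).astype(np.uint8)[170:250,285:365];a=cv2.resize(a,None,fx=8,fy=8,interpolation=cv2.INTER_CUBIC)
th=np.linspace(0,2*np.pi,40)
def dr(P,col): cv2.polylines(a,[((proj(s,P)-[285,170]+.5)*8-.5).round().astype(int)],True,col,1)
for z in(p[2]-12.5,p[2]+31.5): dr(np.c_[p[0]+15*np.cos(th),p[1]+15*np.sin(th),th*0+z],(0,255,0))
yaw=np.radians(10.5);ex=np.array([np.cos(yaw),np.sin(yaw),0]);ey=np.array([-np.sin(yaw),np.cos(yaw),0])
N=np.array([534.3,-48.3,0])
for x in(17,-17): dr([N+x*ex+y*ey+[0,0,72] for y in(-30,30)],(0,0,255))
dr([N+x*ex+(y+8.5)*ey+[0,0,66] for x,y in((-30,-65),(30,-65),(30,65),(-30,65))],(255,255,0))
dr([N+x*ex+y*ey+[0,0,106] for x,y in((-12,19.5),(12,19.5),(12,-19),(-12,-19))],(255,0,255))
cv2.imwrite('pics/w.png',a)
```

```text
[535.3 -49.5 117.5]
```

View pics/w.png

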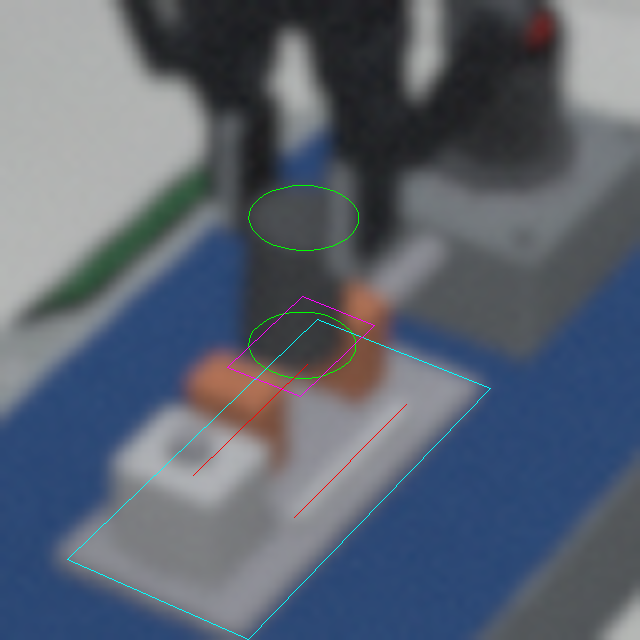

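Emit:
play_rows --targets "0.03 0.006 -0.003 0 0 0;0.06 0.006 -0.003 0 0 0;0.09 0.006 -0.003 0 0 0;0.12 0.006 -0.003 0 0 0;0.145 0.006 -0.003 0 0 0"

```text
time: 9.73
tool_pos: [534.2, -48.4, 87.5]
tool_rot: [[0.0, -0.18, 0.984], [0.001, 0.984, 0.18], [-1.0, 0.001, 0.0]]
ft_force: [-0.1, -0.5, -0.9]
finger_gap: 26.8
```

Emit:
play_rows --targets "0 0 0 0 0 0;0 0 0 0 0 0"

```text
time: 9.9
tool_pos: [533.7, -48.4, 86.9]
tool_rot: [[-0.001, -0.18, 0.984], [0.001, 0.984, 0.18], [-1.0, 0.001, -0.001]]
ft_force: [0.2, 0.2, -1.6]
finger_gap: 27.1
```

Run:
```python
from m import *
go(534.3,-48.3,80,10.5);print(get_obs()['qvel'].round(1))
```

```text
shift [0.0343 0.     0.0033] rot [-0.0011 -0.0005 -0.0004] | t 9.90 pos [533.7 -48.4  86.9] yaw 10.4 tilt [ 0.001 -0.001] gap 27.1 F [ 0.2  0.2 -1.6] j7 32
dist 6.9 deg 0.2
[-0.3 -0.7  0.5 -0.4  0.2  0.3 -0.2]
```

Emit:
play_rows --targets "0.008 0 0.003 0 0 0;0.016 0 0.003 0 0 0;0.024 0 0.003 0 0 0;0.03 0 0.003 0 0 0;0.03 0 0.003 0 0 0"

```text
time: 10.32
tool_pos: [534.2, -48.3, 80.7]
tool_rot: [[-0.001, -0.18, 0.984], [0.001, 0.984, 0.18], [-1.0, 0.001, -0.001]]
ft_force: [0.0, 0.5, -0.7]
finger_gap: 27.2
```

Run:
```python
from m import *
go(534.3,-48.3,78.5,10.5);print(get_obs()['torque'].round(2))
for n,b in(('side',(285,170,80,70)),):
    i=np.mean([read_camera(n)['pixels'].astype(float) for _ in range(2)],0);x,y,w,h=b
    cv2.imwrite(f'pics/x_{n}.png',cv2.resize(np.clip(i[y:y+h,x:x+w]*1.5,0,255).astype(np.uint8),None,fx=8,fy=8,interpolation=cv2.INTER_CUBIC))
```

```text
shift [ 0.0111 -0.      0.0007] rot [-0.0011 -0.0006 -0.0005] | t 10.32 pos [534.2 -48.3  80.7] yaw 10.4 tilt [ 0.001 -0.001] gap 27.2 F [ 0.   0.5 -0.7] j7 32
dist 2.2 deg 0.2
[-0.05  0.01  0.  ]
```

View pics/x_side.png

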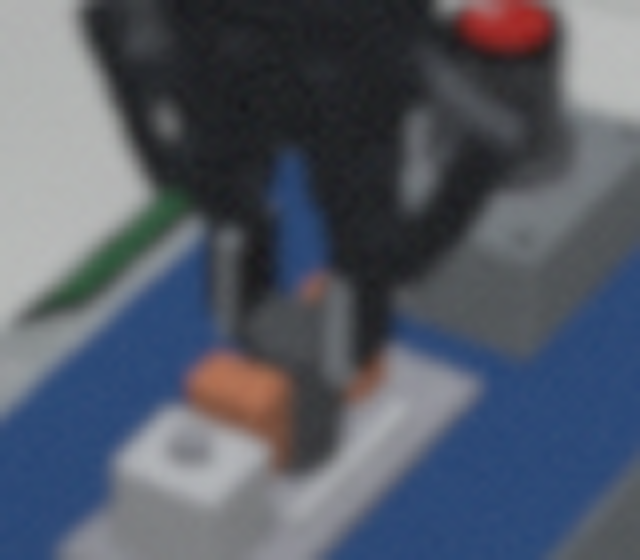

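Emit:
play_rows --targets "0.004 0 0 0 0 0;0.006 0 0 0 0 0;0.008 0 0 0 0 0;0.008 0 0 0 0 0"

```text
time: 10.75
tool_pos: [534.2, -48.3, 79.3]
tool_rot: [[-0.001, -0.18, 0.984], [0.001, 0.984, 0.18], [-1.0, 0.001, -0.001]]
ft_force: [0.7, -0.1, -0.9]
finger_gap: 27.1
```

Emit:
play_rows --targets "0.002 0 0 0 0 0;0.004 0 0 0 0 0;0.005 0 0 0 0 0;0.005 0 0 0 0 0"

```text
time: 11.08
tool_pos: [534.3, -48.4, 78.6]
tool_rot: [[-0.001, -0.18, 0.984], [0.001, 0.984, 0.18], [-1.0, 0.001, -0.001]]
ft_force: [-0.5, 1.0, 2.9]
finger_gap: 27.0
```

Emit:
play_rows --targets "0 0 0 0 0 0;0 0 0 0 0 0;0 0 0 0 0 0;0 0 0 0 0 0;-0.02 0 0 0 0 0" --hand 0.1

```text
time: 11.5
tool_pos: [533.7, -48.3, 82.1]
tool_rot: [[-0.003, -0.18, 0.984], [0.001, 0.984, 0.18], [-1.0, 0.001, -0.002]]
ft_force: [0.1, 0.2, -0.0]
finger_gap: 76.6
```

Emit:
play_rows --targets "-0.1 0 0 0 0 0;-0.2 0 0 0 0 0;-0.35 0 0 0 0 0;-0.5 0 0 0 0 0;-0.5 0 0 0 0 0"

```text
time: 11.92
tool_pos: [537.9, -49.2, 187.3]
tool_rot: [[0.008, -0.179, 0.984], [0.001, 0.984, 0.179], [-1.0, -0.001, 0.008]]
ft_force: [1.6, -0.1, 0.1]
finger_gap: 77.0
```

Run:
```python
from m import *
go(555,-162,180,10.5)
for n,b in(('side',(285,170,80,70)),('top',(300,180,110,70))):
    i=np.mean([read_camera(n)['pixels'].astype(float) for _ in range(2)],0);x,y,w,h=b
    cv2.imwrite(f'pics/y_{n}.png',cv2.resize(np.clip(i[y:y+h,x:x+w]*1.5,0,255).astype(np.uint8),None,fx=7,fy=7,interpolation=cv2.INTER_CUBIC))
```

```text
shift [ 0.0365 -0.57   -0.0171] rot [-0.0015  0.0038  0.0003] | t 11.92 pos [537.9 -49.2 187.3] yaw 10.3 tilt [-0.001  0.008] gap 77.0 F [ 1.6 -0.1  0.1] j7 27
dist 114.3 deg 0.5
```

View pics/y_side.png

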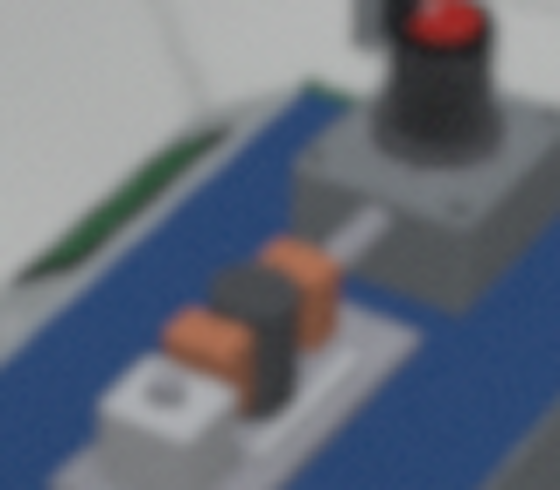

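View pics/y_top.png

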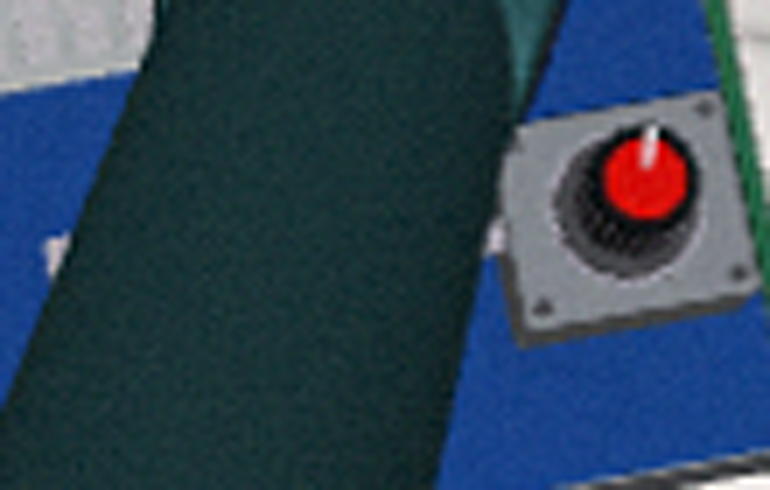

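Emit:
play_rows --targets "0 -0.2 -0.005 -0.87 0 0;0 -0.4 -0.012 -0.87 0 0;0 -0.55 -0.016 -0.87 0 0;0.03 -0.57 -0.017 -0.87 0.004 0;0.03 -0.57 -0.017 -0.87 0.004 0" --hand 0

```text
time: 12.53
tool_pos: [548.7, -164.4, 173.1]
tool_rot: [[-0.008, -0.722, 0.692], [-0.0, 0.692, 0.722], [-1.0, 0.005, -0.006]]
ft_force: [0.4, 0.5, -0.0]
finger_gap: 85.7
```

Run:
```python
from m import *
go(555.4,-162,180,110)
```

```text
shift [-0.0345 -0.016   0.0316] rot [-0.5567 -0.0011 -0.0041] | t 12.53 pos [ 548.7 -164.4  173.1] yaw 46.2 tilt [ 0.005 -0.006] gap 85.7 F [ 0.4  0.5 -0. ] j7 68
dist 9.9 deg 63.8
```

Emit:
play_rows --targets "-0.035 -0.016 0.03 -0.557 -0.001 -0.004;-0.035 -0.016 0.03 -0.557 -0.001 -0.004;-0.035 -0.016 0.03 -0.557 -0.001 -0.004;-0.035 -0.016 0.03 -0.557 -0.001 -0.004;-0.035 -0.016 0.03 -0.557 -0.001 -0.004"

```text
time: 12.95
tool_pos: [553.8, -162.0, 178.3]
tool_rot: [[-0.005, -0.991, 0.133], [0.001, 0.133, 0.991], [-1.0, 0.006, -0.0]]
ft_force: [-0.2, 0.0, -0.8]
finger_gap: 85.3
```

Emit:
play_rows --targets "0 0 0 -0.24 0 0;0 0 0 -0.24 0 0;0 0 0 -0.24 0 0;0 0 0 -0.24 0 0;0 0 0 -0.24 0 0"

```text
time: 13.37
tool_pos: [552.6, -161.8, 176.6]
tool_rot: [[-0.009, -0.94, -0.341], [0.002, -0.341, 0.94], [-1.0, 0.007, 0.005]]
ft_force: [-0.2, -0.3, -0.2]
finger_gap: 85.1
```

Run:
```python
from m import *
go(555.4,-162,113.5,110);o=get_obs();print(o['torque'].round(3),o['joint_pos'].round(0),o['qvel'].round(1))
for n,b in(('side',(300,120,100,110)),('top',(300,170,140,90))):
    i=np.mean([read_camera(n)['pixels'].astype(float) for _ in range(1)],0);x,y,w,h=b
    cv2.imwrite(f'pics/z_{n}.png',cv2.resize(np.clip(i[y:y+h,x:x+w]*1.5,0,255).astype(np.uint8),None,fx=5,fy=5,interpolation=cv2.INTER_CUBIC))
```

```text
shift [ 0.3153 -0.015  -0.0073] rot [-0.0006  0.0025 -0.0037] | t 13.37 pos [ 552.6 -161.8  176.6] yaw 109.9 tilt [0.007 0.005] gap 85.1 F [-0.2 -0.3 -0.2] j7 120
dist 63.1 deg 0.5
[ 0.029 -0.047  0.01 ] [ 14.  26.  -3. 113.   2.  42. 120.] [-1.2 -0.2  1.8 -0.2 -1.4 -0.  -7.1]
```

View pics/z_side.png

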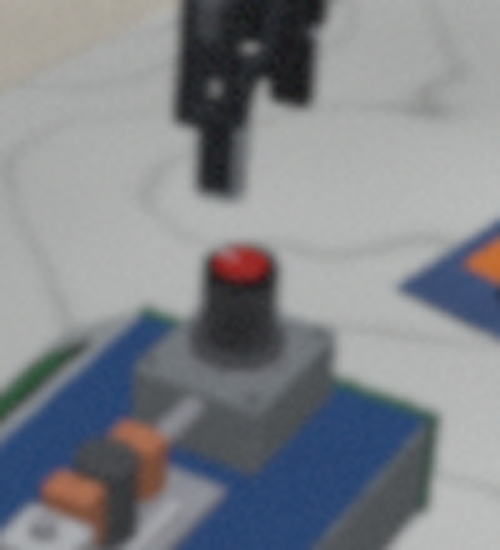

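View pics/z_top.png

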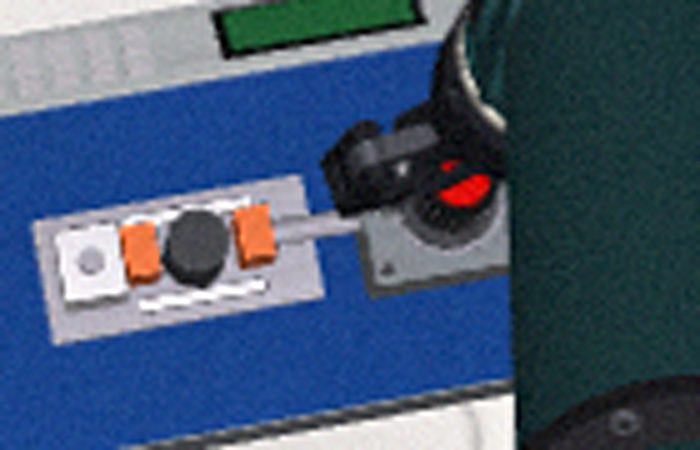

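Emit:
play_rows --targets "0.05 -0.015 -0.007 0 0.002 -0.004;0.12 -0.015 -0.007 0 0.002 -0.004;0.2 -0.015 -0.007 0 0.002 -0.004;0.27 -0.015 -0.007 0 0.002 -0.004;0.3 -0.015 -0.007 0 0.002 -0.004"

```text
time: 13.88
tool_pos: [554.1, -161.5, 114.7]
tool_rot: [[-0.003, -0.942, -0.335], [0.001, -0.335, 0.942], [-1.0, 0.002, 0.002]]
ft_force: [0.3, 0.9, -0.6]
finger_gap: 85.3
```

Run:
```python
from m import *
go(555.4,-162,113.5,110);o=get_obs();print(o['torque'].round(3),o['qvel'].round(1))
```

```text
shift [ 0.0062 -0.0053 -0.0043] rot [-0.004   0.0012 -0.0012] | t 13.88 pos [ 554.1 -161.5  114.7] yaw 109.5 tilt [0.002 0.002] gap 85.3 F [ 0.3  0.9 -0.6] j7 119
dist 1.8 deg 0.5
[-0.012  0.016  0.003] [-0.2  5.   0.2  1.6  0.8 -7.3 -0.1]
```

Now centre and close on the knob.

Emit:
play_rows --targets "0 -0.005 -0.004 -0.004 0 0;0 -0.005 -0.004 -0.004 0 0;0 -0.005 -0.004 -0.004 0 0;0 -0.005 -0.004 -0.004 0 0;0 -0.005 -0.004 -0.004 0 0" --hand 0.5

```text
time: 14.3
tool_pos: [556.0, -162.1, 115.6]
tool_rot: [[-0.001, -0.94, -0.342], [0.001, -0.342, 0.94], [-1.0, 0.001, 0.002]]
ft_force: [-0.1, -0.8, -0.2]
finger_gap: 42.6
```

Run:
```python
from m import *
go(555.4,-162,113.5,110);o=get_obs();print(o['torque'].round(3))
```

```text
shift [0.0103 0.0024 0.0016] rot [-0.0002  0.0008 -0.0005] | t 14.30 pos [ 556.  -162.1  115.6] yaw 110.0 tilt [0.001 0.002] gap 42.6 F [-0.1 -0.8 -0.2] j7 119
dist 2.1 deg 0.1
[-0.02  -0.002 -0.008]
```

Emit:
play_rows --targets "0 0 0 0 0 0;0 0 0 0 0 0;0 0 0 0 0 0;0 0 0 0 0 0" --hand 0.75

```text
time: 14.63
tool_pos: [556.4, -162.8, 116.4]
tool_rot: [[-0.0, -0.94, -0.341], [0.0, -0.341, 0.94], [-1.0, 0.0, 0.0]]
ft_force: [-1.5, -2.2, 5.2]
finger_gap: 33.1
```

Run:
```python
from m import *
go(555.4,-162,113.5,110);o=get_obs();print(o['torque'].round(3))
i=read_camera('top')['pixels'];x,y,w,h=300,170,140,90
cv2.imwrite(f'pics/k0.png',cv2.resize(np.clip(i[y:y+h,x:x+w]*1.5,0,255).astype(np.uint8),None,fx=5,fy=5,interpolation=cv2.INTER_CUBIC))
```

```text
shift [0.0145 0.0033 0.0053] rot [-0.0004  0.0002 -0.0001] | t 14.63 pos [ 556.4 -162.8  116.4] yaw 110.0 tilt [0. 0.] gap 33.1 F [-1.5 -2.2  5.2] j7 119
dist 3.2 deg 0.1
[-0.238  0.263 -0.038]
```

View pics/k0.png

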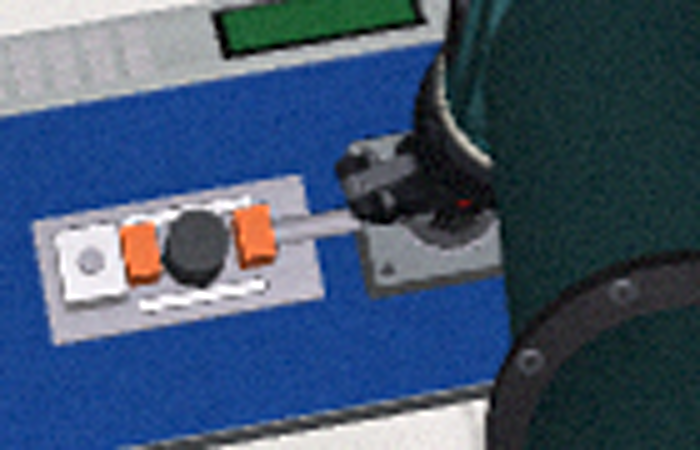

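Emit:
play_rows --targets "0 0 0 0.04 0 0;0 0 0 0.08 0 0;0 0 0 0.12 0 0;0 0 0 0.16 0 0;0 0 0 0.2 0 0"

```text
time: 15.1
tool_pos: [556.2, -162.0, 116.5]
tool_rot: [[-0.001, -0.998, 0.055], [0.001, 0.055, 0.998], [-1.0, 0.001, 0.001]]
ft_force: [-0.3, 0.4, 2.9]
finger_gap: 32.8
```

```bash
cat > st.py <<'E'
from m import *
o=get_obs();R=np.array(o['tool_rot'])
print('t %.2f yaw %.1f'%(o['time'],np.degrees(np.arctan2(R[1,2],R[0,2]))),'pos',o['tool_pos'].round(1),'F',o['ft_force'].round(1),'T',o['torque'].round(3),'jt7 %.3f'%o['joint_torque'][6],'tilt',R[2,1:].round(3),'gap %.1f'%o['finger_gap'],'j7 %.0f'%o['joint_pos'][6])
E
cat > tp.py <<'E'
import sys
from m import *
i=np.mean([read_camera('top')['pixels'].astype(float) for _ in range(2)],0);x,y,w,h=300,195,80,50
cv2.imwrite(f'pics/{sys.argv[1]}.png',cv2.resize(np.clip(i[y:y+h,x:x+w]*1.5,0,255).astype(np.uint8),None,fx=10,fy=10,interpolation=cv2.INTER_CUBIC))
E
python3 st.py; python3 tp.py k1
```

```text
t 15.10 yaw 86.8 pos [ 556.2 -162.   116.5] F [-0.3  0.4  2.9] T [0.261 0.161 0.01 ] jt7 0.439 tilt [0.001 0.001] gap 32.8 j7 102
```

View pics/k1.png

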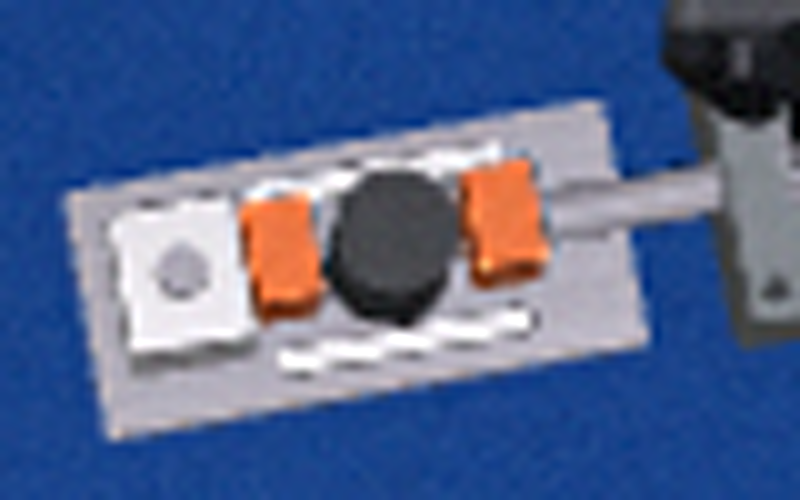

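Emit:
play_rows --targets "0 0 0 0.04 0 0;0 0 0 0.08 0 0;0 0 0 0.12 0 0;0 0 0 0.16 0 0;0 0 0 0.2 0 0"

```text
time: 15.62
tool_pos: [556.5, -161.1, 116.5]
tool_rot: [[-0.001, -0.899, 0.437], [0.002, 0.437, 0.899], [-1.0, 0.001, 0.001]]
ft_force: [0.9, 0.9, 1.8]
finger_gap: 32.8
```

```bash
python3 st.py
```

```text
t 15.62 yaw 64.1 pos [ 556.5 -161.1  116.5] F [0.9 0.9 1.8] T [0.38  0.012 0.052] jt7 0.436 tilt [0.001 0.001] gap 32.8 j7 85
```

Emit:
play_rows --targets "0 0 0 0.04 0 0;0 0 0 0.08 0 0;0 0 0 0.12 0 0;0 0 0 0.16 0 0;0 0 0 0.2 0 0"

```text
time: 16.03
tool_pos: [557.0, -160.4, 116.5]
tool_rot: [[0.0, -0.657, 0.754], [0.003, 0.754, 0.657], [-1.0, 0.002, 0.002]]
ft_force: [0.4, 1.5, 1.3]
finger_gap: 33.1
```

```bash
python3 st.py; python3 tp.py k2
```

```text
t 16.03 yaw 41.1 pos [ 557.  -160.4  116.5] F [0.4 1.5 1.3] T [ 0.241 -0.164  0.005] jt7 0.432 tilt [0.002 0.002] gap 33.1 j7 68
```

View pics/k2.png

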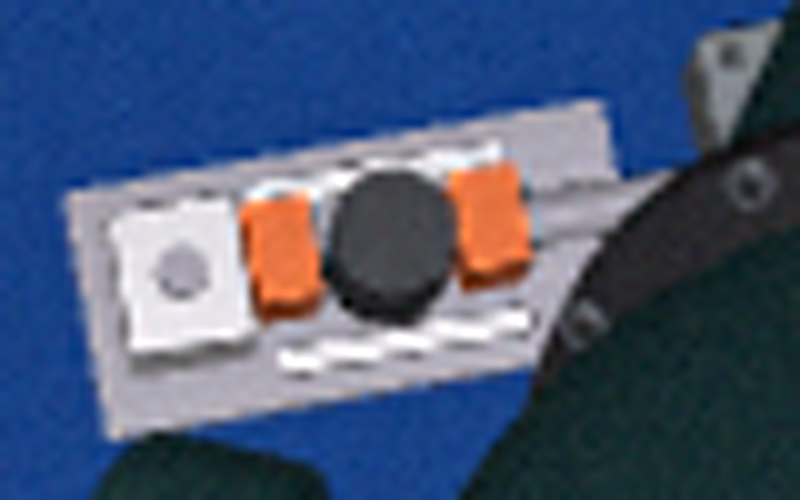

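```bash
python3 -c "
from m import *
go(556.2,-161.8,116,18)"
```

```text
shift [ 0.0025 -0.0024 -0.0076] rot [ 0.2032  0.0006 -0.0009] | t 16.13 pos [ 557.  -160.4  116.5] yaw 41.3 tilt [0.002 0.002] gap 32.6 F [1.2 1.7 0.7] j7 68
dist 1.7 deg 23.3
```

Emit:
play_rows --targets "0 -0.002 -0.003 0.04 0 0;0 -0.002 -0.005 0.08 0 0;0 -0.002 -0.006 0.12 0 0;0 -0.002 -0.006 0.16 0 0;0 -0.002 -0.006 0.2 0 0"

```text
time: 16.55
tool_pos: [557.7, -160.1, 116.5]
tool_rot: [[0.002, -0.316, 0.949], [0.004, 0.949, 0.316], [-1.0, 0.003, 0.003]]
ft_force: [1.4, 3.2, 0.4]
finger_gap: 33.2
```

```bash
python3 st.py;python3 st.py; python3 tp.py k3
```

```text
t 16.55 yaw 18.4 pos [ 557.7 -160.1  116.5] F [1.4 3.2 0.4] T [ 0.532 -0.451  0.102] jt7 0.428 tilt [0.003 0.003] gap 33.2 j7 51
t 16.55 yaw 18.4 pos [ 557.7 -160.1  116.5] F [1.4 3.2 0.4] T [ 0.532 -0.451  0.102] jt7 0.428 tilt [0.003 0.003] gap 33.2 j7 51
```

View pics/k3.png

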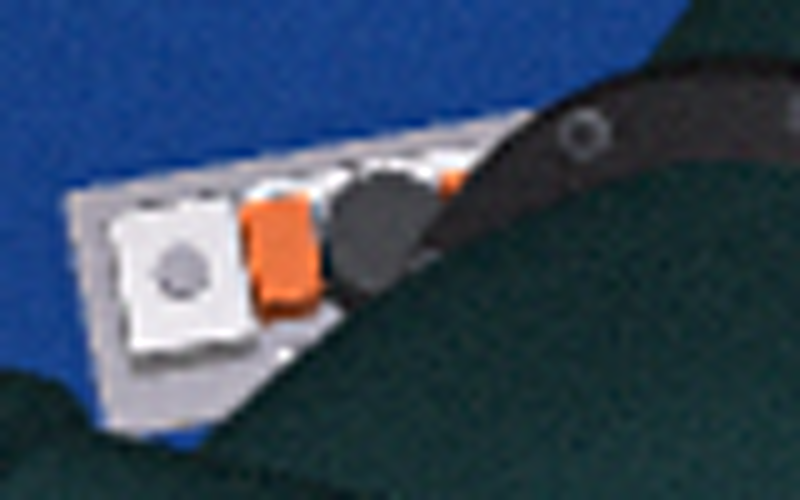

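```bash
cat > av.py <<'E'
from m import *
import sys
T=[];Y=[]
for k in range(int(sys.argv[1]) if len(sys.argv)>1 else 5):
    c=read_camera('side');o=get_obs();T.append(o['torque'][2]);R=np.array(o['tool_rot']);Y.append(np.degrees(np.arctan2(R[1,2],R[0,2])))
print('Tz',np.round(T,3),'mean %.3f'%np.mean(T),'yaw %.1f'%Y[-1],'t %.2f'%o['time'],'pos',o['tool_pos'].round(1),'F',o['ft_force'].round(1))
i=c['pixels'];x,y,w,h=290,175,70,55
cv2.imwrite('pics/%s.png'%sys.argv[2],cv2.resize(np.clip(i[y:y+h,x:x+w]*1.5,0,255).astype(np.uint8),None,fx=10,fy=10,interpolation=cv2.INTER_CUBIC))
E
python3 av.py 6 sk3
```

```text
Tz [-0.029 -0.009  0.055  0.047  0.05   0.051] mean 0.028 yaw 18.6 t 16.95 pos [ 557.7 -160.2  116.5] F [ 3.1  4.7 -1.1]
```

View pics/sk3.png

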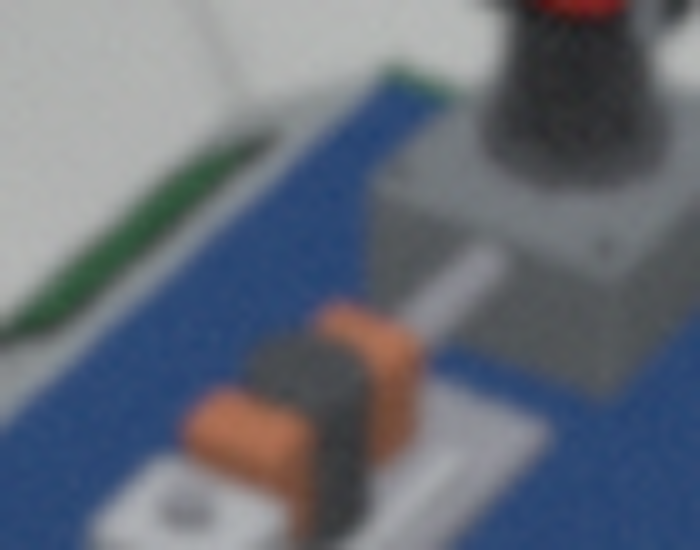

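```bash
cat > jw.py <<'E'
from m import *
import sys
n=int(sys.argv[1])
I=[];T=[]
for k in range(n):
    c=read_camera('side');I.append(c['pixels'].astype(np.float32));o=get_obs();T.append(o['torque'][2])
im=np.mean(I,0);s=dict(c);s['t']=np.array(s['tvec'],float).ravel();s['K']=np.array(s['intrinsics'],float);s['d']=np.array([s['k1'],0,0,0.])
cu=(im[...,2]-im[...,0]).astype(np.float32)
yaw=np.radians(10.5);ex=np.array([np.cos(yaw),np.sin(yaw),0]);ey=np.array([-np.sin(yaw),np.cos(yaw),0])
N=np.array([537.9,-47.6,0]) # nest in the side camera's biased frame
def prof(x,ys,z):
    P=[N+x*ex+y*ey+[0,0,z] for y in ys];u=proj(s,P).astype(np.float32)
    return cv2.remap(cu,u[None,:,0].copy(),u[None,:,1].copy(),cv2.INTER_LINEAR)[0]
ys=np.arange(-50,5,.25)
pr=np.mean([prof(x,ys,105) for x in np.arange(-8,9,2)],0)
h=(pr.max()+np.median(pr[:40]))/2
k=np.argmax(pr>h);yb=ys[k-1]+(h-pr[k-1])/(pr[k]-pr[k-1])*.25
# plug's darkness edge: plug visible side between electrodes
R=np.array(o['tool_rot'])
print('yaw %.1f'%np.degrees(np.arctan2(R[1,2],R[0,2])),'jaw back y %.2f'%yb,'Tz mean %.3f'%np.mean(T),'t %.2f'%o['time'],'pos',o['tool_pos'].round(1),'F',o['ft_force'].round(1),'max %.0f base %.0f'%(pr.max(),np.median(pr[:40])))
np.save('pics/side_%d.npy'%int(o['time']*100),im)
E
python3 jw.py 4; python3 jw.py 4
```

```text
yaw 18.6 jaw back y -27.13 Tz mean 0.031 t 17.15 pos [ 557.7 -160.2  116.5] F [ 4.1  4.4 -0.6] max 48 base -5
yaw 18.6 jaw back y -27.15 Tz mean 0.023 t 17.35 pos [ 557.7 -160.2  116.5] F [ 3.2  4.5 -0.1] max 48 base -5
```

Emit:
play_rows --targets "0 0 0 0.03 0 0;0 0 0 0.06 0 0;0 0 0 0.08 0 0;0 0 0 0.08 0 0"

```text
time: 17.68
tool_pos: [558.1, -160.1, 116.5]
tool_rot: [[0.003, -0.164, 0.986], [0.004, 0.986, 0.164], [-1.0, 0.003, 0.003]]
ft_force: [1.8, 2.6, 0.4]
finger_gap: 32.5
```

```bash
python3 jw.py 4
```

```text
yaw 9.5 jaw back y -26.50 Tz mean 0.023 t 17.88 pos [ 558.1 -160.1  116.5] F [ 2.   3.2 -0.6] max 49 base -5
```

Emit:
play_rows --targets "0 0 0 0.03 0 0;0 0 0 0.06 0 0;0 0 0 0.08 0 0;0 0 0 0.08 0 0"

```text
time: 18.22
tool_pos: [558.4, -160.1, 116.5]
tool_rot: [[0.003, -0.006, 1.0], [0.003, 1.0, 0.006], [-1.0, 0.003, 0.003]]
ft_force: [3.2, 3.1, -0.4]
finger_gap: 32.8
```

```bash
python3 jw.py 4
```

```text
yaw 0.4 jaw back y -25.75 Tz mean -0.010 t 18.42 pos [ 558.4 -160.1  116.5] F [ 4.1  2.4 -1. ] max 48 base -5
```

Emit:
play_rows --targets "0 0 0 0.03 0 0;0 0 0 0.06 0 0;0 0 0 0.08 0 0;0 0 0 0.08 0 0"

```text
time: 18.75
tool_pos: [558.8, -160.1, 116.6]
tool_rot: [[0.004, 0.152, 0.988], [0.003, 0.988, -0.152], [-1.0, 0.004, 0.003]]
ft_force: [3.1, 2.5, -1.7]
finger_gap: 33.1
```

```bash
python3 jw.py 4
```

```text
yaw -8.7 jaw back y -25.08 Tz mean 0.068 t 18.95 pos [ 558.8 -160.2  116.6] F [ 4.2  2.8 -1. ] max 48 base -5
```

Emit:
play_rows --targets "0 0 0 0.03 0 0;0 0 0 0.06 0 0;0 0 0 0.08 0 0;0 0 0 0.08 0 0"

```text
time: 19.28
tool_pos: [559.1, -160.2, 116.6]
tool_rot: [[0.004, 0.306, 0.952], [0.003, 0.952, -0.306], [-1.0, 0.004, 0.003]]
ft_force: [4.5, 3.7, -2.1]
finger_gap: 32.8
```

```bash
python3 jw.py 4
```

```text
yaw -17.8 jaw back y -25.07 Tz mean 0.056 t 19.48 pos [ 559.1 -160.2  116.6] F [ 4.9  1.1 -1.6] max 49 base -5
```

Emit:
play_rows --targets "0 0 0 0.04 0 0;0 0 0 0.08 0 0;0 0 0 0.12 0 0;0 0 0 0.16 0 0;0 0 0 0.16 0 0"

```text
time: 19.9
tool_pos: [559.6, -160.6, 116.6]
tool_rot: [[0.005, 0.591, 0.807], [0.002, 0.807, -0.591], [-1.0, 0.005, 0.003]]
ft_force: [5.0, 1.9, -2.3]
finger_gap: 32.8
```

```bash
python3 jw.py 4
```

```text
yaw -36.0 jaw back y -25.08 Tz mean 0.009 t 20.10 pos [ 559.6 -160.6  116.6] F [ 5.7  2.7 -2.9] max 49 base -5
```

Emit:
play_rows --targets "0 0 0 0.04 0 0;0 0 0 0.08 0 0;0 0 0 0.12 0 0;0 0 0 0.12 0 0"

```text
time: 20.43
tool_pos: [560.0, -161.0, 116.6]
tool_rot: [[0.006, 0.764, 0.645], [0.002, 0.645, -0.764], [-1.0, 0.006, 0.003]]
ft_force: [5.5, 2.1, -2.9]
finger_gap: 32.9
```

```bash
python3 jw.py 4;python3 st.py
```

```text
yaw -49.7 jaw back y -25.12 Tz mean -0.016 t 20.63 pos [ 560.  -161.   116.6] F [ 4.8  1.2 -4.4] max 49 base -5
t 20.63 yaw -49.7 pos [ 560.  -161.   116.6] F [ 4.8  1.2 -4.4] T [ 0.129 -1.258 -0.025] jt7 -0.021 tilt [0.006 0.003] gap 32.7 j7 0
```

Emit:
play_rows --targets "0 0 0 0 0 0;0 0 0 0 0 0;0 0 0 0 0 0;0 0 0 0 0 0;0 0 0 0 0 0" --hand 0

```text
time: 21.05
tool_pos: [559.0, -161.4, 116.7]
tool_rot: [[0.005, 0.762, 0.647], [0.002, 0.647, -0.762], [-1.0, 0.005, 0.002]]
ft_force: [0.3, -0.5, -0.2]
finger_gap: 85.2
```

Emit:
play_rows --targets "-0.1 0 0 0 0 0;-0.2 0 0 0 0 0;-0.35 0 0 0 0 0;-0.5 0 0 0 0 0;-0.6 0 0 0 0 0"

```text
time: 21.47
tool_pos: [558.5, -162.6, 239.1]
tool_rot: [[0.007, 0.763, 0.647], [0.001, 0.647, -0.763], [-1.0, 0.006, 0.004]]
ft_force: [1.0, -0.5, 0.2]
finger_gap: 85.4
```

```bash
python3 st.py; python3 jw.py 3; python3 -c "
from m import *
go(430,-250,240,-49.7)"
```

```text
t 21.47 yaw -49.7 pos [ 558.5 -162.6  239.1] F [ 1.  -0.5  0.2] T [-0.034 -0.023 -0.006] jt7 0.117 tilt [0.006 0.004] gap 85.4 j7 -8
yaw -49.7 jaw back y -25.10 Tz mean -0.004 t 21.62 pos [ 559.  -162.3  238.2] F [ 0.3  0.4 -0.5] max 47 base -5
shift [-0.015  -0.7755 -0.0829] rot [ 0.0002  0.0021 -0.0036] | t 21.62 pos [ 559.  -162.3  238.2] yaw -49.7 tilt [0.007 0.004] gap 85.0 F [ 0.3  0.4 -0.5] j7 -8
dist 156.0 deg 0.5
```

Emit:
play_rows --targets "-0.1 -0.9 0.2 0 0 0;-0.1 -0.9 0.2 0 0 0;-0.1 -0.9 0.2 0 0 0;-0.1 -0.9 0.2 0 0 0;-0.1 -0.9 0.2 0 0 0"

```text
time: 22.03
tool_pos: [442.1, -313.4, 256.8]
tool_rot: [[0.006, 0.767, 0.642], [0.0, 0.642, -0.767], [-1.0, 0.004, 0.003]]
ft_force: [0.3, 0.0, 0.4]
finger_gap: 85.1
```

Emit:
play_rows --targets "0 -0.3 0.3 0 0 0;0 -0.3 0.3 0 0 0;0 -0.3 0.3 0 0 0;0 -0.3 0.3 0 0 0"

```text
time: 22.37
tool_pos: [431.8, -401.1, 255.8]
tool_rot: [[0.003, 0.771, 0.637], [-0.001, 0.637, -0.771], [-1.0, 0.002, 0.003]]
ft_force: [0.4, 0.5, 0.2]
finger_gap: 85.2
```

```bash
python3 st.py
python3 - <<'E'
from m import *
i=np.mean([read_camera('top')['pixels'].astype(float) for _ in range(3)],0)
cv2.imwrite('pics/full_end.png',i.astype(np.uint8))
x,y,w,h=300,185,120,60
cv2.imwrite('pics/e_top.png',cv2.resize(np.clip(i[y:y+h,x:x+w]*1.5,0,255).astype(np.uint8),None,fx=6,fy=6,interpolation=cv2.INTER_CUBIC))
t=cam('top')
def pointer(im):
    im=im.astype(float)
    hs=cv2.cvtColor(im.astype(np.uint8),cv2.COLOR_BGR2HSV).astype(int)
    red=((hs[...,0]<6)|(hs[...,0]>172))&(hs[...,1]>120)
    a=blob(t,red,(392,205),20)
    c=cv2.minEnclosingCircle(np.argwhere(a[0])[:,::-1].astype(np.float32))[0]
    b,g,r=[im[...,k] for k in range(3)]
    yy,xx=np.mgrid[:480,:640];near=np.hypot(xx-391.8,yy-205.2)<8
    w=np.where(near,np.clip(np.minimum(b,g)-60,0,None),0)
    u=(w*xx).sum()/w.sum(),(w*yy).sum()/w.sum()
    return u
im0=cv2.imread('pics/top0.png')
for im in(im0,i):
    u=pointer(im);C=np.array([555.2,-163.6]);P=onz(t,*u,149)[:2]-C
    print(u,P,np.degrees(np.arctan2(P[1],P[0])))
E
```

```text
t 22.37 yaw -50.4 pos [ 431.8 -401.1  255.8] F [0.4 0.5 0.2] T [ 0.05  -0.006 -0.028] jt7 0.088 tilt [0.002 0.003] gap 85.2 j7 16
(np.float64(392.47603833865816), np.float64(199.93290734824282)) [11.95160929 -1.98899075] -9.448589026571474
(np.float64(393.17702227432596), np.float64(209.021101992966)) [-8.67333112 -3.27007529] -159.34222990704959
```

View pics/e_top.png

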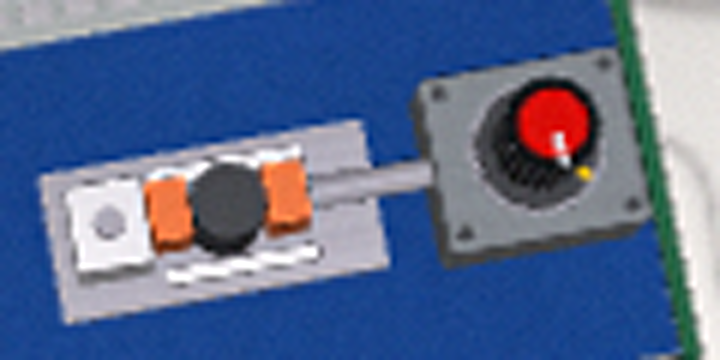

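View pics/full_end.png

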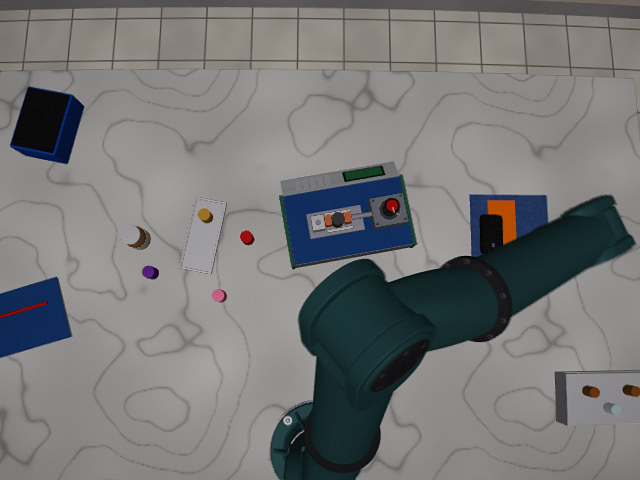

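```bash
python3 - <<'E'
from m import *
t=cam('top');i=t['pixels'];hs=cv2.cvtColor(i,cv2.COLOR_BGR2HSV).astype(int)
m=(hs[...,0]>18)&(hs[...,0]<34)&(hs[...,1]>110)&(hs[...,2]>60)
yy,xx=np.mgrid[:480,:640];m&=np.hypot(xx-394,yy-210)<14
u=xx[m].mean(),yy[m].mean();print(u,m.sum())
C=np.array([555.2,-163.6])
for z in(101,104,107):
    P=onz(t,*u,z)[:2]-C;print(z,P,np.hypot(*P),np.degrees(np.arctan2(P[1],P[0])))
E
python3 jw.py 3
python3 - <<'E'
from m import *
i=read_camera('side')['pixels'];x,y,w,h=285,160,90,75
cv2.imwrite('pics/end_side.png',cv2.resize(np.clip(i[y:y+h,x:x+w]*1.5,0,255).astype(np.uint8),None,fx=8,fy=8,interpolation=cv2.INTER_CUBIC))
E
```

```text
(np.float64(397.2), np.float64(213.4)) 5
101 [ -9.22508039 -19.57165456] 21.636815163901904 -115.2368004371436
104 [ -9.80434601 -19.10586276] 21.474617398330672 -117.16503658219769
107 [-10.38361164 -18.64007095] 21.33709529706603 -119.12036889863705
yaw -49.9 jaw back y -25.11 Tz mean 0.006 t 22.77 pos [ 435.3 -396.4  256.5] F [-0.7 -0.4  1.8] max 46 base -5
```

View pics/end_side.png

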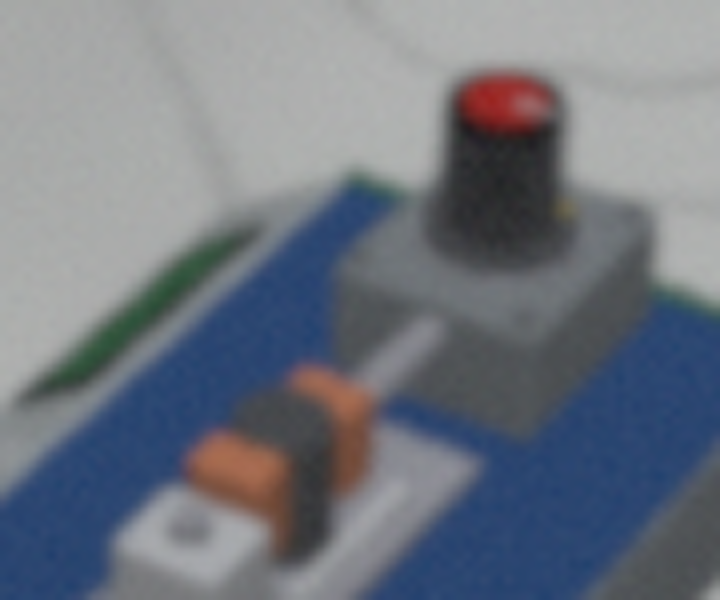

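```bash
python3 -c "
from bench import hand_in
print(hand_in())"
```

```text
the job is handed in; nothing more can be done
None
```

I stood the graphite plug in the nest between the electrodes and let go of it. In one grip I then turned the knob about 160° clockwise, let it slip about 41°, released it and handed in at about 23 s.

**Clamp:** The jaw stopped advancing at a grip angle of about -8° while the knob turned on to -50°. It stayed put after release, with readings of -25.08 to -25.12 mm. In the last pictures the plug is upright between both electrodes.

**Slip cross-check:** The pointer stands about 42 to 47° ahead of the yellow collar mark. This assumes the two were aligned at the start, which I could not see. It fits the 41° and is inside 25 to 60°.

**Disagreements and limits:**
- The two cameras differed by about 5 mm on the plug's position. I settled it by pinching the plug along both tray directions before lifting.
- The pointer's turn read 150° from its colour centroid but 157° by eye, against 160° from the gripper.
- The wrist torque was too noisy to confirm when the slip started, so that rests on the jaw's position.
- The brass plug, the jar and the look-alikes looked unmoved in the last overhead picture. The arm hid part of the mouse there, but it went nowhere near it.

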